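# Load the parts washer, twist its bayonet lid tight and set the drip pan

## Robot

A 7-joint arm with a two-finger parallel gripper is mounted at the origin on a cart in front of the work surface, level with it; the furniture and walls round the work are solid. World frame = base frame: x ahead of the robot, y to its left, z up, the work surface at z = 0. Lengths are in m, angles in rad, forces in N, time in s.
With the tool pointing down it reaches from about 0.425 to 1.025 m from the base axis. Payload 3.6 kg.
Tool frame: the origin (TCP) lies on the front face of the gripper's body, between the roots of the fingers; the fingertips stand 73 mm ahead of it and the grasp point (between the pads) lies 54 mm ahead of it (ctrl.tip_reach is the distance from the TCP to the fingertips, in m); y points along the fingers, x is the direction in which the jaws open and shut, and the axes are right-handed (so a half turn about y gives the same grasp; the last joint's range is limited). The gripper opens to 85 mm and grips with 20 to 120 N. Pads are 22 mm wide; open, the fingers measure 114 mm over their backs; the gripper's body (76 mm by 85 mm) begins 54 mm behind the grasp point. The pads swing forward as they close: fully open they stand 13 mm farther back than shut.
Start: joints at [1.111, 0.591, 0.048, 1.609, -0.033, 0.943, -0.034], TCP at [0.26, -0.677, 0.304] pointing down, gripper open.
Joint ranges: [-2.69, 2.69], [-0.47, 2.24], [-1.27, 1.36], [0.19, 2.51], [-1.53, 4.68], [0.08, 2.07], [-3.09, 3.09]. Speed limits (rad/s): [2.57, 2.57, 3.14, 3.14, 3.14, 3.14, 3.14].

## Interface

Orientations are given as a unit quaternion [x, y, z, w].
In Python, from bench import monitor, eyes, order, models, ctrl gives the robot as it stands.
- The arm moves only by the tool jog_arm, never from a script. Its argument "deltas" is one flat list of numbers, 6 for each row, row after row: the shift along the world's x, y, z as a fraction of full scale, then the turn, a rotation vector about the world's x, y, z as a fraction of full scale. A call has 1 to 8 rows; each row is the pose to reach, as a shift and turn from the pose commanded when the call began; what a row does not reach only later rows make up. Full scale, the value 1, is 50 cm for a shift and pi/4 rad for a turn. A row lasts 1/10 s, in which the tool goes at most 50 mm and 8.59 degrees, less where a joint would pass 70% of its speed; a pose out of reach is approached as far as the arm can. A call with a number of a shift or a turn outside -1 to 1 is refused whole. A call with a gripper value outside its range is refused whole. "jaw" is the closure, from -1 (fully open) to 1 (shut), so that 0 is half open, set as the call begins (left out, the last holds). The fingers move at their own pace and stop on an object; "grip_force" is the grip in N (left out, the last holds). Time passes only in rows, so rows that repeat a pose let the fingers close. It gives the time, the measured TCP pose, the force and the opening at its end, in the units of the state.
- monitor.observe(): the state, without advancing time (a new reading comes with each control period).
- eyes.read_camera(name): name is "side" or "top" or "wrist"; returns (picture, depth): 384x512x3 uint8, red, green, blue; 384x512 float32, m along the optical axis (not along the pixel's ray), 0 where there is no reading.
- eyes.get_calibration(name): a dict with "fx", "fy", "cx", "cy" (pixels), "R" (3x3) and "t" (3): a world point X has camera coordinates R X + t. Camera axes: x right, y down, z forward; pixel columns grow to the right and rows downward; lengths in m; the calibration is good to about 2 mm. A picture is of the moment at which its call begins: read the wrist's pose just before it. get_calibration takes no time and is no camera call; for the wrist camera it gives the pose at the moment of the call.
- order.hand_in(): hands the job in, once; it reports no verdict.
Trained networks look in the newest picture that a camera, given by its name, has taken for a name from the list of things; names that differ only in an ending like _2 or _b are one class to them, and where a whole thing is asked for, a point or a joint stands for the part that bears it (a point fixed in the world has none). Each returns a list of dicts, best first, with "conf" (0 to 1); they miss things now and then, are a little off and sometimes report something else, mostly with a low value. They report only what shows in the picture. A call takes as long as a camera call. They do not tell look-alikes from the thing itself.
- models.spot_in(camera, thing): "box" ([left, top, right, bottom] in pixels, round what is visible of it).
The state is a dict: "time_s": time; "qpos": joint angles; "qvel": joint speeds; "joint_torque": joint torques, N m; "tool_pos": TCP position; "orientation": TCP orientation; "ft_force": force on the tool from outside, world axes, zero at the start; "wrist_torque": the same for the moment, N m; "grip_width": opening from 0.0 (shut) to 1.0 (fully open).
Only numpy, scipy, OpenCV 4.12 (cv2) and the standard library are available. Lean on these libraries where they do the work, as an engineer would, in place of code of your own. Each camera call takes 0.05 s, during which the arm holds its last target.

## Task

Get the small-parts washer ready to run. Put every loose gearbox part lying on the right of the bench (brass gear, nylon gear, bronze bush, worm shaft, ball stud; not all may be there) in its drum, then set the handled lid on the drum and twist it clockwise under the two ramped lugs, all the way to their end stops so that it is pressed down tight on the rubber ring. Also push the blue drip pan across the bench, without lifting it, until the washer's drain spout is over the middle of the pan; leave the eye loupe and the red screwdriver alone.

Things in the scene. Friction and masses are not known exactly. Their poses are not given: they have to be found in the camera images.
- washer: Small-parts washer, fixed. Origin: bench level on the drum's axis; z up. Grey foot 160 mm in diameter, 18 mm high; steel drum 108 mm outside, 86 mm inside diameter; collar 156 mm in diameter at 58 to 66 mm height with two dark hooked lugs, on its +x and -x side. The drain spout points to -y; a grey timer box, 56 mm high (knob 68 mm), stands on the +y side, 77 to 127 mm from the axis.
- lug_a (a point): Where one lid ear locks: under the +x lug, 63 mm from the axis, 84 mm above the bench (lug_b likewise at -x). Each lug is an overhang 57 to 77 mm from the axis, top at most 105 mm above the bench, outer wall inside face at 71 mm. It covers -10 deg (end stop) to +48 deg, counted anticlockwise from above from this point; the gaps between the lugs are 122 deg wide.
- lug_b (a point): The same under the -x lug. Lug undersides are ramps that fall going clockwise: about 92 mm above the bench at +48 deg, 84 mm from +12 deg to the end stop (flat).
- drum_floor (a point): Centre of the drum's inner floor, 21 mm above the bench; inner radius 43 mm.
- drum_mouth (a point): Centre of the drum's mouth, on top of the free black rubber ring (43 to 52 mm off the axis), 80 mm above the bench. The washer's axes.
- gasket (a joint): How far the sprung rubber ring is pressed down, m: 0 free, about 0.0018 under the loose lid, about 0.006 with the lid locked tight; limit 0.009. Stiffness 1200 N/m.
- spout_end (a point): Below the mouth of the drain spout (steel tube 14 mm thick, its top 53 mm and its underside about 30 mm above the bench), 140 mm from the drum's axis toward the washer's -y, 30 mm above the bench.
- lid: Handled bayonet lid, about 0.22 kg, lying flat at the start. Origin: centre of its underside, z up. Steel disc 104 mm in diameter, 10 mm thick (slight dome to 12.5); two ears 8 mm wide, 2 to 10 mm above the underside, stick out along +x and -x to 68 mm from the centre. Black bar handle along x on top: 84 x 16 mm, 32 to 58 mm above the underside. A half turn makes no difference.
- lid_grip (a point): Middle of the lid's bar handle, 45 mm above the lid's underside. To lock: set the lid on the rubber ring with its x axis 70 deg anticlockwise (from above) of the washer's x axis, ears in the gaps; turn it clockwise until the x axes agree and the ears meet the end stops. The ramps press it down about 4 mm on the way; about 0.3 N m. It stays where it is left.
- drip_pan: Blue open pan, 120 mm (its x) by 100 mm (its y), 20 mm high, walls 4 mm, 0.3 kg. Origin: centre of its underside.
- gear_brass: Brass gear wheel lying flat, 42 mm in diameter, rim 5 mm thick, hub 14 mm wide up to 10 mm. Origin: centre of its underside.
- gear_nylon: White nylon gear lying flat, 28 mm in diameter, rim 6 mm thick, hub 12 mm wide up to 11 mm. Origin: centre of its underside.
- bush: Copper-coloured bronze bush standing on its flange: flange 26 mm in diameter and 5 mm thick, body above it 20 mm in diameter, 18 mm high in all. Origin: centre of its underside.
- worm_shaft: Worm on its shaft, lying, 56 mm along its y, 30 mm across (x), 13 mm high; take it across x. Origin: centre of its underside.
- ball_stud: Brass ball on a short bent rod, lying, 41 mm along its y, 15 mm across (x), 14 mm high; take it across x. Origin: centre of its underside.
- eye_loupe: Black eye loupe standing on its cup, 41 mm in diameter, 40 mm high; bystander. Origin: centre of its underside.
- driver_1: Screwdriver with a red handle, 151 mm long (its x), 36 mm across, 20 mm high; bystander. Origin: middle of its underside.
There are look-alikes about, which are no part of the job. There is more than one size of the gear_brass; the one meant has the size given above.

How it is judged:
By the outcome, as a careful person would: the job done as asked, in the order asked, and still so for the second after the job is handed in, with the robot touching nothing.
Of gear_brass, gear_nylon, bush, worm_shaft, ball_stud only 3 to 5 are there at a start; the rules pass over those that are not, and their reading is None.
At some moment in a run one of drip_pan, gear_brass, gear_nylon, bush, worm_shaft, ball_stud may be knocked a few centimetres aside while the robot is not near it.
Once in a run the grip may slacken for a moment while it holds something.
It also fails if it takes over 210 s, if anything falls off the work surface, if the arm or the gripper's body presses on something with over 40 N, if the wrist force passes 120 N, or if a joint passes its speed limit or range.

## Working session

There is one attempt and no reset: what is moved stays moved. The work goes in short steps, Python scripts to look and compute and a tool call to move; the robot and the scene stay as the last step left them, time stands still between calls to the robot, and variables do not carry over. Pictures are saved under pics/ and viewed, and the job is handed in when it is done.

Besides the shell and the picture viewer there is one more tool, called by a JSON object that holds its "name" and its "arguments". jog_arm: Moves the arm, as the interface text tells. Shift numbers are shares of 50 cm and turn numbers shares of pi/4 rad, none past 1 either way. Its arguments: {"type":"object","properties":{"deltas":{"type":"array","items":{"type":"number","minimum":-1,"maximum":1}},"jaw":{"type":"number"},"grip_force":{"type":"number"}},"required":["deltas"]}

```bash
ls -la; mkdir -p pics; cat > h.py <<'E'
import numpy as np, cv2
from bench import monitor, eyes, order, models, ctrl
from scipy.spatial.transform import Rotation as R
def snap(n,f):
    c=eyes.get_calibration(n); p,d=eyes.read_camera(n); c2=c
    cv2.imwrite('pics/'+f,p[:,:,::-1]); np.savez('pics/'+f[:-4]+'.npz',p=p,d=d,**{k:np.array(v) for k,v in c.items()})
    return p,d,c
def cloud(d,c):
    v,u=np.mgrid[:d.shape[0],:d.shape[1]]
    P=np.stack([(u-c['cx'])/c['fx']*d,(v-c['cy'])/c['fy']*d,d],-1)
    return (P-np.array(c['t']))@np.array(c['R'])
def load(f):
    z=np.load('pics/'+f+'.npz'); return z['p'],z['d'],{k:z[k] for k in('fx','fy','cx','cy','R','t')}
E
python3 - <<'E'
from h import *
print(monitor.observe()); print(ctrl.tip_reach)
for n in('top','side','wrist'):
    p,d,c=snap(n,n+'0.png'); print(n,c['fx'],c['cx'],np.round(c['R'],3).tolist(),np.round(c['t'],3))
E
```

```text
total 12
drwxr-xr-x  3 agent agent 4096 Dec  7 14:46 .
drwxr-xr-x 23 root  root  4096 Dec  7 14:46 ..
drwxr-xr-x  2 agent agent 4096 Dec  7 14:46 pics
{'time_s': 0.0, 'qpos': array([ 1.11050327,  0.5920993 ,  0.04826111,  1.60984482, -0.03329599,
        0.94272195, -0.03368805]), 'qvel': array([ 0.0002732 ,  0.00094797, -0.00101676, -0.00072638, -0.00085288,
       -0.00033496,  0.00047471]), 'joint_torque': array([ 2.16524736e-04, -5.48705149e+01,  1.54668454e+00, -1.98126554e+01,
        9.37303004e-03,  9.00252198e-03,  6.57907307e-06]), 'tool_pos': array([ 0.25979313, -0.67612624,  0.30274564]), 'orientation': array([-0.58240272,  0.40107511, -0.39971045,  0.58324727]), 'ft_force': array([ 0.25731226, -0.01654072,  0.89396798]), 'wrist_torque': array([-0.00275435, -0.04153532,  0.04747061]), 'grip_width': 1.001734185746129}
0.0726
top 400.24310498882556 259.6430833875718 [[-0.023, -1.0, 0.016], [-0.991, 0.021, -0.13], [0.129, -0.019, -0.991]] [-0.052  0.516  1.142]
side 492.4127650740556 250.89991285004558 [[0.973, -0.229, 0.006], [-0.135, -0.591, -0.795], [0.186, 0.773, -0.607]] [-0.537  0.107  1.408]
wrist 303.00223937989966 253.63283868944808 [[0.359, -0.933, -0.002], [-0.895, -0.344, 0.283], [-0.265, -0.1, -0.959]] [-0.724 -0.037  0.38 ]
```

View pics/top0.png

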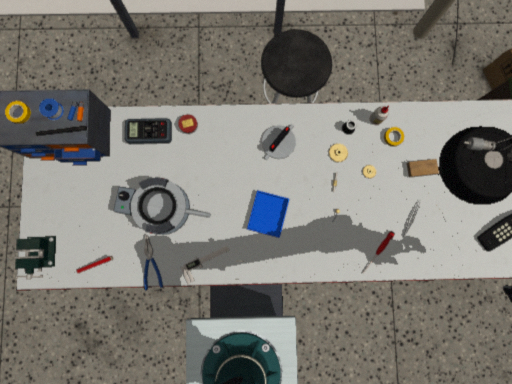

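View pics/side0.png

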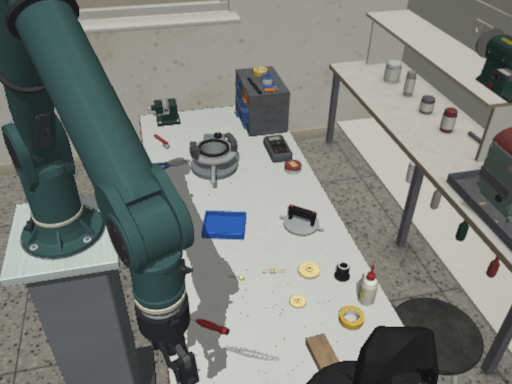

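View pics/wrist0.png

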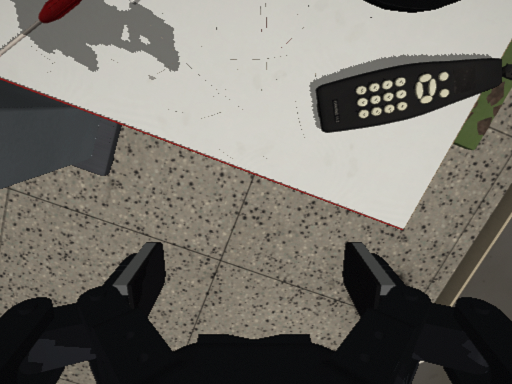

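```bash
python3 - <<'E'
from h import *
p,d,c=snap('top','top1.png')
for th in ['washer','lid','drip_pan','gear_brass','gear_nylon','bush','worm_shaft','ball_stud','eye_loupe','driver_1']:
    print(th,[(np.round(b['box']).astype(int).tolist(),round(b['conf'],2)) for b in models.spot_in('top',th)][:4])
cr=p[90:260,230:440]; cv2.imwrite('pics/crop1.png',cv2.resize(cr,None,fx=3.8,fy=3.5,interpolation=cv2.INTER_CUBIC)[:,:,::-1])
p,d,c=load('side0'); cr=p[240:340,180:400]; cv2.imwrite('pics/crop2.png',cv2.resize(cr,None,fx=3.6,fy=3.6,interpolation=cv2.INTER_CUBIC)[:,:,::-1])
E
```

```text
washer [([112, 173, 206, 234], 0.63)]
lid [([262, 127, 296, 156], 0.79)]
drip_pan [([247, 192, 289, 240], 0.63)]
gear_brass [([331, 141, 349, 163], 0.82)]
gear_nylon [([342, 120, 357, 133], 0.54)]
bush []
worm_shaft [([260, 125, 297, 160], 0.57), ([331, 174, 337, 188], 0.44)]
ball_stud []
eye_loupe [([341, 118, 357, 135], 0.48)]
driver_1 [([364, 231, 397, 273], 0.54)]
```

View pics/crop1.png

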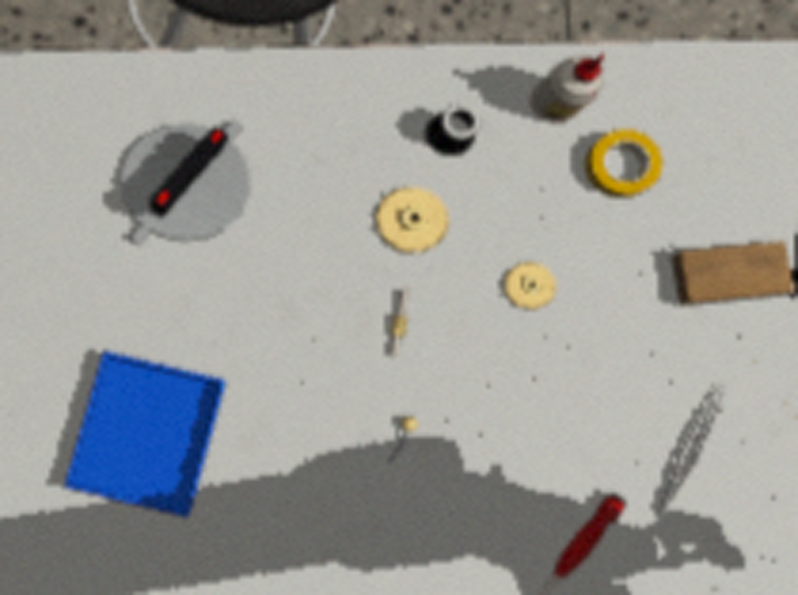

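View pics/crop2.png

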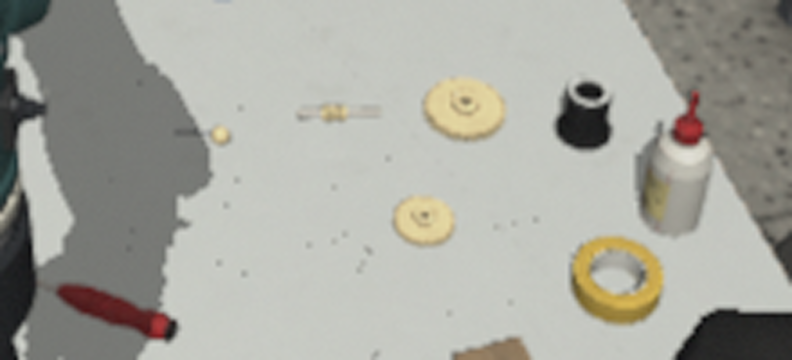

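```bash
python3 - <<'E'
from h import *
for name in('top1','side0'):
    p,d,c=load(name); W=cloud(d,c)
    m=(W[...,0]>.38)&(W[...,0]<1.2)&(W[...,1]<.5)&(W[...,1]>-.75)&(d>0)
    print(name,'table z',np.median(W[...,2][m]))
    # yellow colour objects
    hsv=cv2.cvtColor(p,cv2.COLOR_RGB2HSV)
    msk=((hsv[...,1]>70)&(hsv[...,2]>90)&m).astype(np.uint8)
    n,l,s,ce=cv2.connectedComponentsWithStats(msk)
    for i in range(1,n):
        if s[i,4]>12:
            q=W[l==i]; print(np.round(ce[i]).astype(int),s[i].tolist(),'mean',np.round(np.median(q,0),3),'lo',np.round(np.percentile(q,2,0),3),'hi',np.round(np.percentile(q,98,0),3),'rgb',p[l==i].mean(0).round())
E
```

```text
top1 table z 0.00014911967400013532
[ 51 108] [41, 98, 23, 22, 312] mean [0.722 0.475 0.194] lo [0.7   0.456 0.163] hi [0.756 0.498 0.197] rgb [ 44.  74. 127.]
[ 71 113] [67, 105, 9, 16, 82] mean [0.714 0.428 0.177] lo [0.696 0.421 0.17 ] hi [0.733 0.439 0.181] rgb [ 37.  67. 117.]
[ 80 113] [77, 106, 7, 15, 88] mean [0.713 0.406 0.177] lo [0.694 0.401 0.169] hi [0.731 0.414 0.181] rgb [165.  81.  21.]
[385 110] [383, 108, 5, 5, 15] mean [ 0.734 -0.43   0.092] lo [ 0.73  -0.437  0.087] hi [ 0.738 -0.424  0.104] rgb [126.  41.  39.]
[187 123] [178, 114, 19, 19, 271] mean [0.728 0.151 0.022] lo [0.704 0.124 0.016] hi [0.754 0.175 0.027] rgb [140.  79.  52.]
[394 136] [385, 127, 20, 19, 197] mean [ 0.679 -0.479  0.017] lo [ 0.65  -0.51  -0.002] hi [ 0.708 -0.452  0.022] rgb [180. 146.  35.]
[338 152] [329, 144, 19, 18, 274] mean [ 0.633 -0.306  0.007] lo [ 0.607 -0.333 -0.001] hi [ 0.659 -0.28   0.015] rgb [206. 182. 119.]
[ 78 153] [63, 147, 32, 11, 295] mean [0.631 0.45  0.061] lo [0.621 0.398 0.056] hi [0.645 0.498 0.126] rgb [60. 65. 94.]
[424 167] [409, 159, 30, 18, 407] mean [ 0.5
[... 2034 characters left out ...]
1  0.013] rgb [190. 175. 134.]
[362 294] [359, 288, 7, 13, 53] mean [ 0.721 -0.44   0.033] lo [ 0.718 -0.445  0.017] hi [ 0.725 -0.429  0.048] rgb [133. 125.  90.]
[297 301] [290, 295, 16, 13, 157] mean [ 0.573 -0.402  0.004] lo [ 0.556 -0.419  0.   ] hi [ 0.591 -0.382  0.008] rgb [215. 199. 151.]
[351 318] [339, 306, 25, 24, 335] mean [ 0.675 -0.491  0.016] lo [ 0.651 -0.509 -0.   ] hi [ 0.707 -0.453  0.02 ] rgb [181. 155.  81.]
[224 329] [222, 326, 5, 8, 20] mean [ 0.383 -0.453  0.017] lo [ 0.38  -0.46  -0.003] hi [ 0.388 -0.429  0.02 ] rgb [133.  54.  54.]
[322 351] [307, 334, 32, 35, 617] mean [ 0.578 -0.559  0.021] lo [ 0.556 -0.594  0.017] hi [ 0.6   -0.521  0.025] rgb [146. 124.  98.]
```

```bash
python3 - <<'E'
from h import *
s=monitor.observe(); M=R.from_quat(s['orientation']).as_matrix(); print(np.round(M,3))
c=eyes.get_calibration('wrist'); C=-np.array(c['R']).T@np.array(c['t']); print('cam in tool',M.T@(C-s['tool_pos'])); print(np.round(np.array(c['R'])@M,3))
p,d,c=load('top1');W=cloud(d,c)
# washer points
m=(d>0)&(W[...,0]>.38)&(W[...,0]<.62)&(W[...,1]>.05)&(W[...,1]<.35)
for lo,hi in((.055,.07),(.07,.078),(.078,.09),(.09,.11)):
    mm=m&(W[...,2]>lo)&(W[...,2]<hi); q=W[mm][:,:2]
    print(lo,hi,len(q),np.round(q.min(0),3),np.round(q.max(0),3),np.round(q.mean(0),3))
cr=p[165:250,100:220]; cv2.imwrite('pics/crop3.png',cv2.resize(cr,None,fx=6,fy=6,interpolation=cv2.INTER_CUBIC)[:,:,::-1])
E
```

```text
[[ 0.359 -0.     0.933]
 [-0.933 -0.     0.359]
 [ 0.    -1.    -0.   ]]
cam in tool [ 0.00046495 -0.07046867  0.07179346]
[[ 1.    -0.    -0.   ]
 [-0.    -0.283 -0.959]
 [ 0.     0.959 -0.283]]
0.055 0.07 1178 [0.398 0.103] [0.545 0.35 ] [0.481 0.245]
0.07 0.078 192 [0.405 0.16 ] [0.543 0.329] [0.473 0.227]
0.078 0.09 306 [0.398 0.175] [0.548 0.276] [0.472 0.223]
0.09 0.11 357 [0.397 0.18 ] [0.551 0.271] [0.474 0.225]
```

View pics/crop3.png

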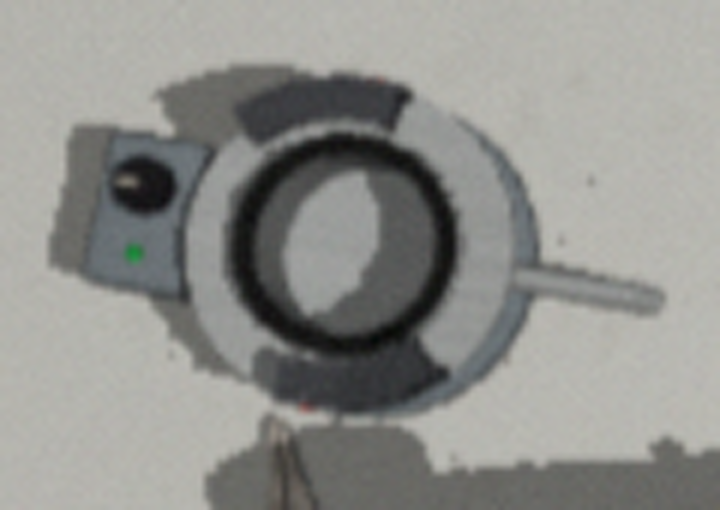

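{"name": "jog_arm", "arguments": {"deltas": [0.1, 0.16, 0, 0, 0, 0, 0.2, 0.32, 0, 0, 0, 0, 0.3, 0.47, 0, 0, 0, 0, 0.4, 0.6, 0, 0, 0, 0, 0.4, 0.6, 0, 0, 0, 0, 0.4, 0.6, 0, 0, 0, 0, 0.4, 0.6, 0, 0, 0, 0, 0.4, 0.6, 0, 0, 0, 0], "jaw": -1}}

```text
time_s: 1.5
tool_pos: [0.465, -0.3698, 0.3041]
orientation: [-0.583, 0.397, -0.397, 0.587]
ft_force: [0.3, -0.7, 0.5]
grip_width: 0.999
```

```bash
python3 - <<'E'
from h import *
s=monitor.observe(); print(s['tool_pos'],s['qpos'].round(3),s['time_s'])
p,d,c=snap('wrist','wrist1.png')
for th in ['gear_brass','gear_nylon','bush','worm_shaft','ball_stud']:
    print(th,[(np.round(b['box']).astype(int).tolist(),round(b['conf'],2)) for b in models.spot_in('wrist',th)][:4])
E
```

```text
[ 0.4649729  -0.36976619  0.30412204] [ 0.59   0.426  0.01   1.912 -0.012  0.804 -0.586] 1.5
gear_brass [([296, 66, 333, 105], 0.68), ([234, 0, 284, 29], 0.62)]
gear_nylon []
bush []
worm_shaft [([201, 49, 235, 103], 0.8)]
ball_stud []
```

View pics/wrist1.png

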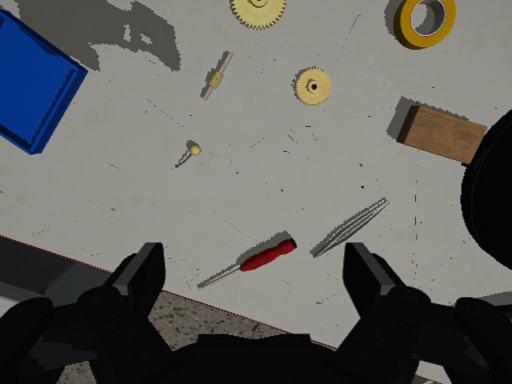

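```bash
python3 - <<'E'
from h import *
p,d,c=load('wrist1');W=cloud(d,c)
m=(d>0)&(d<.6)&(W[...,0]>.36)&(W[...,0]<.8)&(W[...,2]>.003)&(W[...,2]<.06)
msk=m.astype(np.uint8)
n,l,s,ce=cv2.connectedComponentsWithStats(msk)
for i in range(1,n):
    if s[i,4]>15:
        q=W[l==i]; u,_,a,r=None,0,0,0
        (cx,cy),(w,h),an=cv2.minAreaRect((q[:,:2]*1000).astype(np.float32))
        print(np.round(ce[i]).astype(int),s[i,4],'rect',round(cx,1),round(cy,1),round(w,1),round(h,1),round(an),'z',np.round(np.percentile(q[:,2],[50,98]),4),p[l==i].mean(0).round())
b=[(20,'top1')]
pt,dt,ct=load('top1');Wt=cloud(dt,ct)
m=(dt>0)&(Wt[...,0]>.36)&(Wt[...,0]<.8)&(Wt[...,1]>-.75)&(Wt[...,1]<.5)&(Wt[...,2]>.004)&(Wt[...,2]<.06)
n,l,s,ce=cv2.connectedComponentsWithStats(m.astype(np.uint8))
print('top')
for i in range(1,n):
    if s[i,4]>8: q=Wt[l==i]; print(np.round(ce[i]).astype(int),s[i].tolist(),np.round(q.mean(0),3),q[:,2].max().round(3))
cr=p[0:190,150:350]; cv2.imwrite('pics/crop4.png',cv2.resize(cr,None,fx=3,fy=3,interpolation=cv2.INTER_CUBIC)[:,:,::-1])
E
```

```text
[258  11] 1163 rect 619.2 -313.7 27.8 57.8 22 z [0.0077 0.0143] [171. 159.  99.]
[423  23] 1939 rect 675.3 -484.6 46.5 64.6 18 z [0.018 0.02 ] [114.  90.  20.]
[32 85] 7602 rect 450.7 -89.2 100.1 120.7 74 z [0.0047 0.0208] [  4.  45. 116.]
[217  76] 372 rect 543.6 -293.1 11.9 59.4 77 z [0.0091 0.0123] [128. 116.  92.]
[313  86] 1007 rect 574.1 -399.8 40.9 41.2 68 z [0.0057 0.0107] [174. 151.  94.]
[469 167] 8181 rect 525.9 -612.1 220.4 132.0 30 z [0.0236 0.0582] [44. 34. 23.]
[192 152] 136 rect 442.1 -292.5 13.5 40.3 73 z [0.0108 0.0145] [128. 113.  78.]
[349 231] 531 rect 430.0 -520.5 14.2 121.3 62 z [0.0069 0.0106] [91. 90. 85.]
[281 248] 371 rect 372.4 -443.0 16.4 44.0 51 z [0.0168 0.0204] [83. 15. 15.]
[506 310] 138 rect 407.1 -767.1 18.4 16.8 80 z [0.02   0.0252] [11. 10. 10.]
top
[106 132] [100, 103, 10, 54, 366] [0.702 0.391 0.032] 0.06
[375 119] [369, 109, 15, 17, 108] [ 0.728 -0.418  0.033] 0.059
[188 124] [178, 115, 20, 19, 293] [0.726 0.15  0.021] 0.03
[148 131] [124, 118, 49, 27, 1172] [0.704 0.267 0.029] 0.046
[349 127] [342, 120, 14, 15, 121] [ 0.707 -0.34   0.026] 0.04
[... 573 characters left out ...]
, 352] [0.49  0.326 0.054] 0.06
[158 206] [144, 191, 29, 30, 664] [0.479 0.237 0.024] 0.06
[268 213] [247, 191, 42, 47, 574] [ 0.452 -0.087  0.01 ] 0.025
[337 211] [334, 209, 7, 7, 24] [ 0.452 -0.295  0.009] 0.016
[273 216] [268, 210, 12, 13, 46] [ 0.441 -0.103  0.006] 0.009
[410 218] [408, 211, 6, 14, 14] [ 0.429 -0.513  0.008] 0.011
[263 217] [260, 213, 7, 9, 23] [ 0.44  -0.072  0.005] 0.009
[414 218] [411, 213, 6, 11, 14] [ 0.426 -0.524  0.007] 0.01
[408 229] [405, 225, 9, 11, 24] [ 0.394 -0.504  0.008] 0.013
[486 234] [477, 227, 17, 13, 128] [ 0.374 -0.733  0.016] 0.026
[389 236] [383, 230, 12, 12, 66] [ 0.375 -0.444  0.016] 0.024
[147 241] [145, 235, 6, 12, 50] [0.377 0.271 0.009] 0.016
```

View pics/crop4.png

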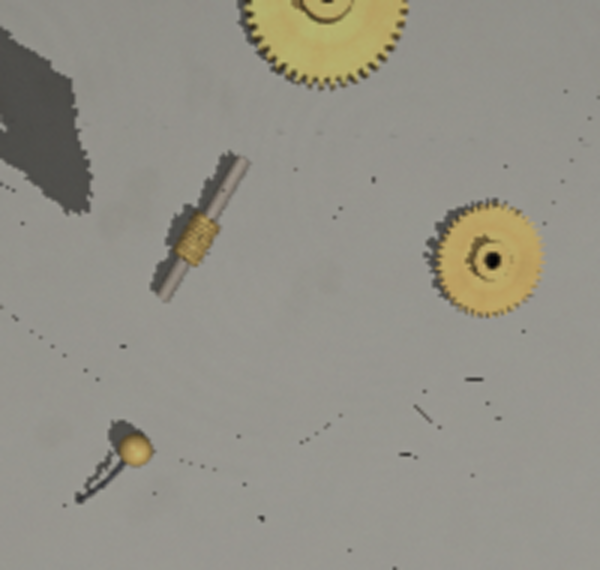

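```bash
python3 - <<'E'
from h import *
p,d,c=load('wrist1');W=cloud(d,c)
s=monitor.observe(); M=R.from_quat(s['orientation']).as_matrix(); print('toolx yaw',np.degrees(np.arctan2(M[1,0],M[0,0])))
for box in((190,40,245,115),(165,130,215,180)):
    x0,y0,x1,y1=box; w=W[y0:y1,x0:x1].reshape(-1,3); q=w[(w[:,2]>.003)&(w[:,2]<.03)]
    r=cv2.minAreaRect((q[:,:2]*1000).astype(np.float32)); b=cv2.boxPoints(r); e=[b[1]-b[0],b[2]-b[1]]; e=max(e,key=np.linalg.norm)
    print(r, 'long yaw',np.degrees(np.arctan2(e[1],e[0])))
    hi=q[q[:,2]>np.percentile(q[:,2],70)]; print('hi part',hi.mean(0))
# finger tips depth
Wt=(W-s['tool_pos'])@M
m=(d>0)&(d<.25)
for sgn in(-1,1):
    t=Wt[m&(np.sign(Wt[...,0])==sgn)]; 
    t=t[abs(t[:,2])<.03]; print(sgn,len(t),np.round(np.percentile(t[:,1],[50,95,99,100]),4), np.round(t[t[:,1].argmax()],4))
E
```

```text
toolx yaw -69.22505769501824
((537.7188110351562, -293.5340576171875), (69.02119445800781, 21.572847366333008), 4.887904167175293) long yaw 4.887891
hi part [ 0.54002196 -0.29256112  0.01124209]
((442.0940246582031, -292.45758056640625), (13.46164321899414, 40.297794342041016), 73.3841552734375) long yaw -16.615871
hi part [ 0.45545684 -0.29674151  0.01347375]
-1 20493 [-0.0032  0.0396  0.0527  0.0593] [-0.0491  0.0593  0.0085]
1 18420 [0.0001 0.0412 0.0534 0.0595] [0.0367 0.0595 0.0099]
```

{"name": "jog_arm", "arguments": {"deltas": [0.05, -0.03, -0.1, 0, 0, 0, 0.1, -0.06, -0.15, 0, 0, 0, 0.15, -0.06, -0.2, 0, 0, 0, 0.15, -0.06, -0.2, 0, 0, 0, 0.15, -0.06, -0.2, 0, 0, 0], "jaw": -0.2, "grip_force": 30}}

```text
time_s: 2.3
tool_pos: [0.5336, -0.4082, 0.203]
orientation: [0.583, -0.402, 0.4, -0.582]
ft_force: [0.1, 0.2, 0.6]
grip_width: 0.605
```

```bash
cat >> h.py <<'E'
def tips(d,c,s):
    W=cloud(d,c); M=R.from_quat(s['orientation']).as_matrix(); Wt=(W-s['tool_pos'])@M
    m=(d>0)&(d<.25)
    for sgn in(-1,1):
        t=Wt[m&(np.sign(Wt[...,0])==sgn)]; t=t[(abs(t[:,2])<.03)]
        print('tip',sgn,len(t),np.round(np.percentile(t[:,1],[50,95,99,100]),4), 'inner x',np.round(np.abs(t[t[:,1]>t[:,1].max()-.008][:,0]).min(),4))
def yaw(s):
    M=R.from_quat(s['orientation']).as_matrix(); return np.degrees(np.arctan2(M[1,0],M[0,0]))
E
python3 - <<'E'
from h import *
s=monitor.observe(); print(s['tool_pos'],yaw(s),s['grip_width'])
p,d,c=snap('wrist','wrist2.png'); tips(d,c,s)
E
```

```text
[ 0.53360253 -0.40816824  0.20302657] -69.10176318594398 0.6047371697611524
tip -1 19854 [-0.0018  0.0431  0.0601  0.0691] inner x 0.0249
tip 1 20209 [-0.002   0.0436  0.0613  0.1639] inner x 0.209
```

View pics/wrist2.png

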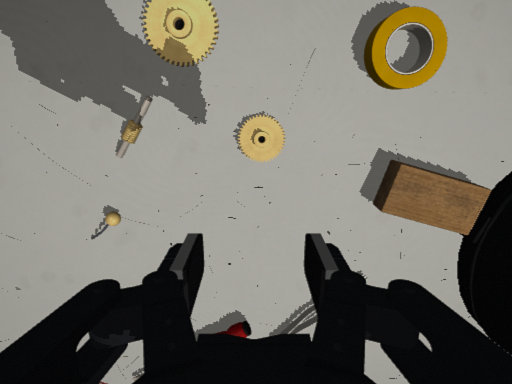

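```bash
cat >> h.py <<'E'
def blob(W,d,cx,cy,r=.04,zlo=.003,zhi=.05):
    m=(d>.12)&(np.hypot(W[...,0]-cx,W[...,1]-cy)<r)&(W[...,2]>zlo)&(W[...,2]<zhi)
    n,l,s,_=cv2.connectedComponentsWithStats(m.astype(np.uint8))
    i=1+s[1:,4].argmax(); q=W[l==i]
    r=cv2.minAreaRect((q[:,:2]*1000).astype(np.float32)); b=cv2.boxPoints(r); e=max([b[1]-b[0],b[2]-b[1]],key=np.linalg.norm)
    top=q[q[:,2]>np.percentile(q[:,2],80)]
    print('rect',np.round(r[0],1),np.round(r[1],1),'long yaw %.1f'%np.degrees(np.arctan2(e[1],e[0])),'n',len(q),'z50/98',np.percentile(q[:,2],[50,98]).round(4),'hi',top.mean(0).round(4))
    return q
E
python3 - <<'E'
from h import *
p,d,c=load('wrist2');W=cloud(d,c)
blob(W,d,.574,-.4,.03); 
q=blob(W,d,.541,-.293,.04,.004,.02); v=np.linalg.svd(q[:,:2]-q[:,:2].mean(0))[2][0]; print(np.degrees(np.arctan2(v[1],v[0])))
q=blob(W,d,.445,-.293,.035,.0035,.02); v=np.linalg.svd(q[:,:2]-q[:,:2].mean(0))[2][0]; print(np.degrees(np.arctan2(v[1],v[0])))
E
```

```text
rect [ 574.1 -400. ] [40.9 41.2] long yaw -44.4 n 1639 z50/98 [0.0056 0.0106] hi [ 0.5744 -0.3998  0.0084]
rect [ 543.9 -293.6] [11.8 59.7] long yaw -13.3 n 656 z50/98 [0.0089 0.0124] hi [ 0.5402 -0.2924  0.0116]
168.36722551182234
rect [ 442.9 -292.8] [12.8 39.6] long yaw -17.4 n 229 z50/98 [0.0105 0.0141] hi [ 0.4557 -0.2967  0.0136]
154.1930975005702
```

{"name": "jog_arm", "arguments": {"deltas": [0.04, 0.008, -0.08, 0, 0, 0, 0.078, 0.015, -0.17, 0, 0, 0, 0.078, 0.015, -0.2, 0, 0, 0, 0.078, 0.015, -0.2, 0, 0, 0, 0.078, 0.015, -0.23, 0, 0, 0, 0.078, 0.015, -0.25, 0, 0, 0, 0.078, 0.015, -0.263, 0, 0, 0, 0.078, 0.015, -0.263, 0, 0, 0]}}

```text
time_s: 3.15
tool_pos: [0.5732, -0.3994, 0.072]
orientation: [0.583, -0.401, 0.4, -0.583]
ft_force: [0.4, 0.2, -0.1]
grip_width: 0.602
```

{"name": "jog_arm", "arguments": {"deltas": [0, 0, 0, 0, 0, 0, 0, 0, 0, 0, 0, 0, 0, 0, 0, 0, 0, 0, 0, 0, 0, 0, 0, 0, 0, 0, 0, 0, 0, 0], "jaw": 1, "grip_force": 40}}

```text
time_s: 3.65
tool_pos: [0.5743, -0.3996, 0.0731]
orientation: [0.583, -0.4, 0.401, -0.583]
ft_force: [0.3, -0.5, 4.0]
grip_width: 0.455
```

{"name": "jog_arm", "arguments": {"deltas": [0, 0, 0.05, 0, 0, 0, 0, 0, 0.12, 0, 0, 0, 0, 0, 0.22, 0, 0, 0, 0, 0, 0.3, 0, 0, 0, 0, 0, 0.3, 0, 0, 0]}}

```text
time_s: 4.15
tool_pos: [0.5772, -0.4013, 0.2292]
orientation: [-0.583, 0.396, -0.405, 0.583]
ft_force: [1.1, -0.3, 0.7]
grip_width: 0.456
```

```bash
python3 - <<'E'
from h import *
s=monitor.observe(); print(s['tool_pos'],yaw(s),s['grip_width'],s['qpos'].round(2))
p,d,c=snap('wrist','wrist3.png')
E
```

```text
[ 0.57719229 -0.40134133  0.22915833] -68.9916290722765 0.45623305872270803 [ 0.53  0.64  0.02  1.72 -0.02  0.77 -0.65]
```

View pics/wrist3.png

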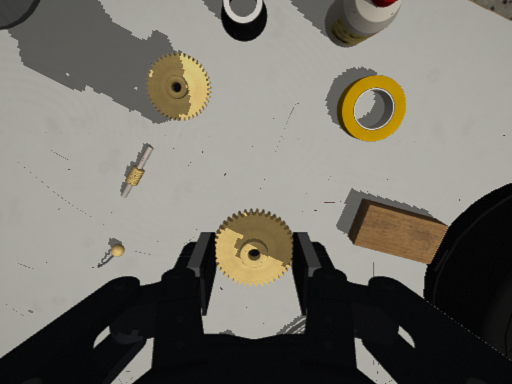

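```bash
cat >> h.py <<'E'
def washer(p,d,c,g=(.472,.223)):
    from scipy.optimize import least_squares
    W=cloud(d,c); g=np.array(g)
    for _ in range(3):
        r=np.hypot(W[...,0]-g[0],W[...,1]-g[1])
        m=(d>.12)&(r<.058)&(r>.036)&(W[...,2]>.074)&(W[...,2]<.088)&(p.max(-1)<70)
        q=W[m]
        f=lambda x:(lambda rr:np.maximum(rr-.052,0)+np.minimum(rr-.043,0))(np.hypot(q[:,0]-x[0],q[:,1]-x[1]))
        g=least_squares(f,g,loss='soft_l1',f_scale=.001).x
    f2=lambda x:np.hypot(q[:,0]-x[0],q[:,1]-x[1])-.0475
    g2=least_squares(f2,g,loss='soft_l1',f_scale=.003).x
    print('ring n',len(q),'centre',g.round(4),g2.round(4),'z',np.median(q[:,2]).round(4))
    # lugs
    r=np.hypot(W[...,0]-g2[0],W[...,1]-g2[1]);a=np.degrees(np.arctan2(W[...,1]-g2[1],W[...,0]-g2[0]))
    m=(d>.12)&(r>.057)&(r<.077)&(W[...,2]>.088)&(W[...,2]<.112)
    A=a[m]
    h,_=np.histogram(A,bins=np.arange(-180,181,5)); print('lug angles',[(int(-180+5*i),int(n)) for i,n in enumerate(h) if n])
    # collar
    # spout
    m=(d>.12)&(r>.085)&(r<.16)&(W[...,2]>.02)&(W[...,2]<.058)&(a<-30)&(a>-150)
    if m.sum()>10:
        q=W[m]; v=q[:,:2]-g2; far=np.hypot(v[:,0],v[:,1])>.1
        print('spout dir deg',np.degrees(np.arctan2(*v[far].mean(0)[::-1])),'r max',np.hypot(v[:,0],v[:,1]).max(),'z',np.percentile(q[:,2],[5,50,95]).round(3))
    # box
    m=(d>.12)&(r>.085)&(r<.13)&(W[...,2]>.05)&(W[...,2]<.06)&(a>50)&(a<150)
    if m.sum()>10: print('box dir',np.degrees(np.arctan2(*(W[m][:,:2].mean(0)-g2)[::-1])))
    return g2
E
python3 - <<'E'
from h import *
for n in('top1','side0'): print(n); washer(*load(n))
E
```

```text
top1
ring n 361 centre [0.474  0.2261] [0.4743 0.2257] z 0.0791
lug angles [(-180, 15), (-175, 16), (-170, 14), (-165, 14), (-160, 17), (-155, 16), (-150, 15), (-145, 15), (-25, 6), (-20, 15), (-15, 14), (-10, 16), (-5, 10), (0, 17), (5, 17), (10, 15), (15, 15), (20, 19), (25, 14), (30, 15), (35, 10), (155, 10), (160, 14), (165, 16), (170, 15), (175, 17)]
spout dir deg -101.07865682747634 r max 0.14420027335973518 z [0.041 0.05  0.054]
box dir 80.72036920194351
side0
ring n 166 centre [0.476 0.223] [0.4755 0.222 ] z 0.0777
lug angles [(-180, 4), (-175, 2), (-170, 4), (-165, 7), (-160, 6), (-155, 4), (-150, 12), (-145, 10), (-30, 1), (-25, 5), (-20, 4), (-15, 5), (-10, 7), (-5, 7), (0, 5), (5, 6), (10, 5), (15, 8), (20, 7), (25, 9), (30, 6), (35, 5), (40, 2), (150, 3), (155, 3), (160, 5), (165, 5), (170, 3), (175, 9)]
spout dir deg -101.17460611342264 r max 0.14387882885583567 z [0.033 0.047 0.053]
box dir 81.78724807834757
```

{"name": "jog_arm", "arguments": {"deltas": [-0.01, 0.08, 0, 0, 0, 0, -0.02, 0.16, 0, 0, 0, 0, -0.03, 0.25, 0, 0, 0, 0, -0.05, 0.34, 0, 0, 0, 0, -0.06, 0.43, 0, 0, 0, 0, -0.08, 0.52, 0, 0, 0, 0, -0.09, 0.6, 0, 0, 0, 0, -0.1, 0.6, 0, 0, 0, 0]}}

```text
time_s: 5.0
tool_pos: [0.5227, -0.0916, 0.2207]
orientation: [-0.585, 0.399, -0.395, 0.585]
ft_force: [0.0, -0.5, -0.7]
grip_width: 0.458
```

{"name": "jog_arm", "arguments": {"deltas": [-0.01, 0.08, 0, 0, 0, 0, -0.02, 0.16, 0, 0, 0, 0, -0.03, 0.25, 0, 0, 0, 0, -0.05, 0.34, 0, 0, 0, 0, -0.06, 0.43, 0, 0, 0, 0, -0.08, 0.52, 0, 0, 0, 0, -0.1, 0.65, 0, 0, 0, 0, -0.1, 0.65, 0, 0, 0, 0]}}

```text
time_s: 5.8
tool_pos: [0.4723, 0.2315, 0.2213]
orientation: [-0.584, 0.399, -0.397, 0.585]
ft_force: [0.7, 1.7, -0.7]
grip_width: 0.455
```

```bash
python3 - <<'E'
from h import *
s=monitor.observe(); print(s['tool_pos'],yaw(s),s['grip_width'],s['qpos'].round(2))
p,d,c=snap('wrist','wrist4.png'); washer(p,d,c,(.474,.225)); washer(*snap('top','top4.png'),(.474,.225))
E
```

```text
[0.47229261 0.2314829  0.22134701] -68.5254217028223 0.45545226418845236 [-0.58  0.46  0.05  2.12 -0.05  0.55 -1.69]
ring n 3779 centre [0.4764 0.2257] [0.4768 0.226 ] z 0.0802
lug angles [(-180, 131), (-175, 135), (-170, 152), (-165, 161), (-160, 172), (-155, 185), (-150, 221), (-145, 177), (-30, 4), (-25, 198), (-20, 289), (-15, 287), (-10, 288), (-5, 297), (0, 299), (5, 293), (10, 299), (15, 311), (20, 316), (25, 313), (30, 319), (35, 226), (40, 1), (165, 49), (170, 156), (175, 149)]
spout dir deg -100.51214328419508 r max 0.14525661242606436 z [0.046 0.052 0.054]
box dir 79.11639425699167
ring n 238 centre [0.4747 0.2263] [0.4748 0.2258] z 0.0789
lug angles [(-180, 13), (-175, 14), (-170, 15), (-165, 17), (-160, 16), (-155, 14), (-150, 17), (-145, 14), (-30, 1), (-25, 8), (-20, 16), (-15, 13), (-10, 14), (-5, 16), (0, 16), (5, 11), (10, 16), (15, 16), (20, 15), (25, 16), (30, 10), (35, 1), (150, 1), (155, 11), (160, 13), (165, 14), (170, 15), (175, 14)]
spout dir deg -101.29222158678841 r max 0.1444479563875457 z [0.04  0.05  0.054]
```

View pics/wrist4.png

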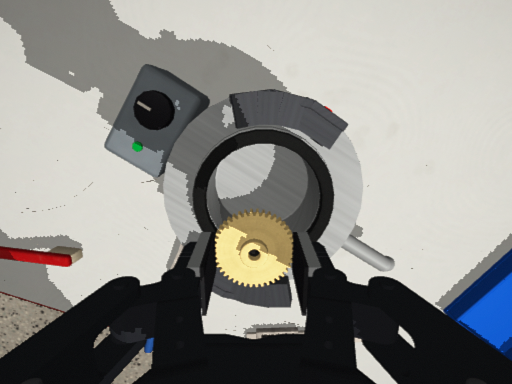

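{"name": "jog_arm", "arguments": {"deltas": [0.002, 0, -0.04, 0, 0, 0, 0.002, 0, -0.1, 0, 0, 0, 0.002, 0, -0.16, 0, 0, 0, 0.002, 0, -0.185, 0, 0, 0, 0.002, 0, -0.185, 0, 0, 0, 0.002, 0, -0.185, 0, 0, 0]}}

```text
time_s: 6.5
tool_pos: [0.4755, 0.2246, 0.1302]
orientation: [0.583, -0.401, 0.401, -0.582]
ft_force: [-0.2, -0.2, -0.6]
grip_width: 0.457
```

{"name": "jog_arm", "arguments": {"deltas": [0, 0, 0, 0, 0, 0, 0, 0, 0, 0, 0, 0, 0, 0, 0, 0, 0, 0, 0, 0, 0, 0, 0, 0], "jaw": -0.15}}

```text
time_s: 6.9
tool_pos: [0.4752, 0.226, 0.1305]
orientation: [-0.582, 0.4, -0.401, 0.583]
ft_force: [-1.1, -0.1, 0.6]
grip_width: 0.577
```

{"name": "jog_arm", "arguments": {"deltas": [0, 0, 0.04, 0, 0, 0, 0, 0, 0.1, 0, 0, 0, 0, 0, 0.2, 0, 0, 0, 0, -0.05, 0.25, 0, 0, 0, 0, -0.1, 0.25, 0, 0, 0, 0, -0.1, 0.25, 0, 0, 0]}}

```text
time_s: 7.5
tool_pos: [0.475, 0.1721, 0.2561]
orientation: [0.582, -0.401, 0.403, -0.582]
ft_force: [-0.4, 0.7, -1.0]
grip_width: 0.578
```

```bash
python3 - <<'E'
from h import *
s=monitor.observe(); print(s['tool_pos'],yaw(s),s['grip_width'],s['qpos'].round(2))
p,d,c=snap('wrist','wrist5.png')
E
```

```text
[0.47499763 0.1720636  0.25611947] -69.2772132881133 0.5781295970159029 [-0.49  0.39  0.06  2.14 -0.04  0.61 -1.61]
```

View pics/wrist5.png

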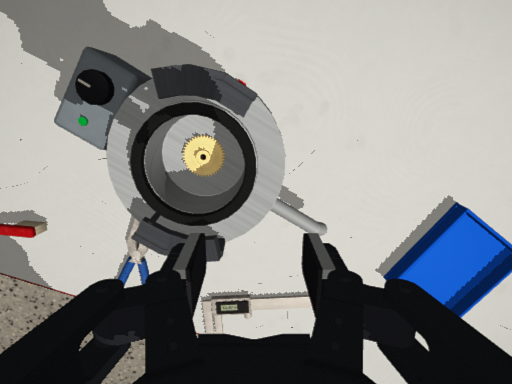

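{"name": "jog_arm", "arguments": {"deltas": [0, -0.08, 0, 0, 0, -0.1, 0, -0.17, 0, 0, 0, -0.2, 0, -0.26, 0, 0, 0, -0.3, 0, -0.35, 0, 0, 0, -0.4, 0, -0.44, -0.05, 0, 0, -0.5, 0, -0.53, -0.1, 0, 0, -0.6, 0, -0.62, -0.1, 0, 0, -0.733, 0, -0.7, -0.1, 0, 0, -0.733], "jaw": 0.1}}

```text
time_s: 8.35
tool_pos: [0.4749, -0.1753, 0.2033]
orientation: [-0.445, 0.55, -0.549, 0.444]
ft_force: [0.5, -0.6, 0.2]
grip_width: 0.449
```

{"name": "jog_arm", "arguments": {"deltas": [0, -0.08, 0, 0, 0, 0, 0, -0.16, 0, 0, 0, 0, 0, -0.236, 0, 0, 0, 0, 0, -0.236, 0, 0, 0, 0, 0, -0.236, 0, 0, 0, 0]}}

```text
time_s: 8.85
tool_pos: [0.4753, -0.2923, 0.2041]
orientation: [-0.445, 0.55, -0.549, 0.445]
ft_force: [-0.4, 1.4, -0.1]
grip_width: 0.449
```

```bash
python3 - <<'E'
from h import *
s=monitor.observe(); print(s['tool_pos'],yaw(s),s['grip_width'],s['qpos'].round(2))
p,d,c=snap('wrist','wrist6.png'); W=cloud(d,c)
q=blob(W,d,.541,-.293,.06,.004,.02); v=np.linalg.svd(q[:,:2]-q[:,:2].mean(0))[2][0]; print(np.degrees(np.arctan2(v[1],v[0])))
tips(d,c,s)
E
```

```text
[ 0.47531493 -0.29227227  0.20414382] -102.0239222335681 0.4494515109326683 [ 0.34  0.53  0.18  2.07 -0.17  0.56 -1.14]
rect [ 543.8 -292.8] [12.  59.3] long yaw -12.4 n 640 z50/98 [0.009  0.0125] hi [ 0.5399 -0.2924  0.0115]
168.26025157555097
tip -1 20102 [-0.0017  0.0421  0.0609  0.0718] inner x 0.0187
tip 1 20388 [-0.002   0.0419  0.0608  0.0715] inner x 0.0195
```

View pics/wrist6.png

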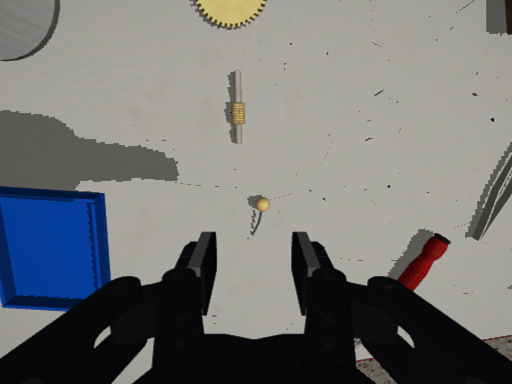

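{"name": "jog_arm", "arguments": {"deltas": [0.07, 0, -0.05, 0, 0, 0, 0.13, 0, -0.12, 0, 0, 0, 0.13, 0, -0.18, 0, 0, 0, 0.13, 0, -0.22, 0, 0, 0, 0.13, 0, -0.245, 0, 0, 0, 0.13, 0, -0.256, 0, 0, 0, 0.13, 0, -0.256, 0, 0, 0]}}

```text
time_s: 9.6
tool_pos: [0.54, -0.2913, 0.0766]
orientation: [-0.445, 0.55, -0.549, 0.445]
ft_force: [-0.8, 0.4, -0.3]
grip_width: 0.45
```

{"name": "jog_arm", "arguments": {"deltas": [0, 0, 0, 0, 0, 0, 0, 0, 0, 0, 0, 0, 0, 0, 0, 0, 0, 0, 0, 0, 0, 0, 0, 0, 0, 0, 0, 0, 0, 0, 0, 0, 0, 0, 0, 0], "jaw": 1, "grip_force": 40}}

```text
time_s: 10.2
tool_pos: [0.5406, -0.2926, 0.0782]
orientation: [0.445, -0.549, 0.55, -0.445]
ft_force: [-0.6, 0.1, 6.9]
grip_width: 0.11
```

{"name": "jog_arm", "arguments": {"deltas": [0, 0, 0.05, 0, 0, 0, 0, 0, 0.12, 0, 0, 0, 0, 0, 0.22, 0, 0, 0, 0, 0, 0.3, 0, 0, 0, 0, 0, 0.3, 0, 0, 0]}}

```text
time_s: 10.7
tool_pos: [0.5429, -0.2944, 0.2331]
orientation: [0.443, -0.546, 0.553, -0.447]
ft_force: [1.7, -0.9, 0.3]
grip_width: 0.103
```

```bash
python3 - <<'E'
from h import *
s=monitor.observe(); print(s['tool_pos'],yaw(s),s['grip_width'],s['qpos'].round(2))
p,d,c=snap('wrist','wrist7.png')
E
```

```text
[ 0.54286432 -0.29436642  0.23312012] -102.00527597826779 0.10289511220691176 [ 0.28  0.55  0.2   1.93 -0.17  0.67 -1.2 ]
```

View pics/wrist7.png

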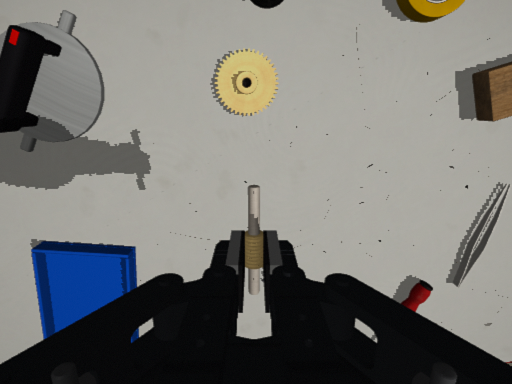

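{"name": "jog_arm", "arguments": {"deltas": [-0.01, 0.08, 0, 0, 0, 0, -0.02, 0.16, 0, 0, 0, 0, -0.03, 0.25, 0, 0, 0, 0, -0.05, 0.34, 0, 0, 0, 0, -0.06, 0.43, 0, 0, 0, 0, -0.07, 0.52, 0, 0, 0, 0, -0.08, 0.6, 0, 0, 0, 0, -0.09, 0.68, 0, 0, 0, 0]}}

```text
time_s: 11.55
tool_pos: [0.4935, 0.0494, 0.2256]
orientation: [-0.446, 0.55, -0.549, 0.444]
ft_force: [0.5, -0.4, -1.6]
grip_width: 0.107
```

{"name": "jog_arm", "arguments": {"deltas": [-0.01, 0.08, 0, 0, 0, 0, -0.02, 0.16, 0, 0, 0, 0, -0.03, 0.24, 0, 0, 0, 0, -0.04, 0.32, 0, 0, 0, 0, -0.04, 0.356, 0, 0, 0, 0, -0.04, 0.356, -0.05, 0, 0, 0, -0.04, 0.356, -0.1, 0, 0, 0, -0.04, 0.356, -0.1, 0, 0, 0]}}

```text
time_s: 12.35
tool_pos: [0.4722, 0.2248, 0.1734]
orientation: [-0.448, 0.55, -0.549, 0.442]
ft_force: [-0.2, -0.7, -0.9]
grip_width: 0.11
```

{"name": "jog_arm", "arguments": {"deltas": [0, 0, -0.04, 0, 0, 0, 0, 0, -0.08, 0, 0, 0, 0, 0, -0.09, 0, 0, 0, 0, 0, -0.09, 0, 0, 0]}}

```text
time_s: 12.75
tool_pos: [0.4746, 0.2252, 0.1315]
orientation: [-0.446, 0.55, -0.549, 0.444]
ft_force: [0.1, -0.8, -0.9]
grip_width: 0.109
```

{"name": "jog_arm", "arguments": {"deltas": [0, 0, 0, 0, 0, 0, 0, 0, 0, 0, 0, 0, 0, 0, 0, 0, 0, 0, 0, 0, 0, 0, 0, 0], "jaw": 0.3}}

```text
time_s: 13.15
tool_pos: [0.4753, 0.2259, 0.1325]
orientation: [0.445, -0.549, 0.549, -0.446]
ft_force: [-0.3, -0.3, 0.3]
grip_width: 0.35
```

{"name": "jog_arm", "arguments": {"deltas": [0, 0, 0.04, 0, 0, 0, 0, 0, 0.1, 0, 0, 0, 0, 0, 0.2, 0, 0, 0, -0.1, 0, 0.25, 0, 0, 0, -0.15, 0, 0.25, 0, 0, 0, -0.15, 0, 0.25, 0, 0, 0]}}

```text
time_s: 13.75
tool_pos: [0.3954, 0.2252, 0.2576]
orientation: [-0.447, 0.55, -0.548, 0.445]
ft_force: [0.0, -0.8, 0.2]
grip_width: 0.35
```

```bash
python3 - <<'E'
from h import *
s=monitor.observe(); print(s['tool_pos'],yaw(s),s['grip_width'],s['qpos'].round(2))
p,d,c=snap('wrist','wrist8.png');washer(p,d,c)
E
```

```text
[0.39536133 0.22515266 0.25756495] -101.77980177710455 0.3500036841856314 [-0.83  0.34  0.27  2.25 -0.17  0.57 -2.21]
ring n 5286 centre [0.4763 0.2254] [0.4761 0.2253] z 0.0802
lug angles [(-180, 177), (-175, 177), (-170, 189), (-165, 185), (-160, 193), (-155, 194), (-150, 201), (-145, 162), (-25, 42), (-20, 44), (-15, 46), (-10, 41), (-5, 53), (0, 68), (5, 94), (10, 115), (15, 161), (20, 208), (25, 289), (30, 317), (35, 235), (150, 1), (155, 127), (160, 186), (165, 175), (170, 179), (175, 182)]
spout dir deg -100.95624578061418 r max 0.14577312623140276 z [0.045 0.052 0.054]
box dir 80.20434022337886
```

View pics/wrist8.png

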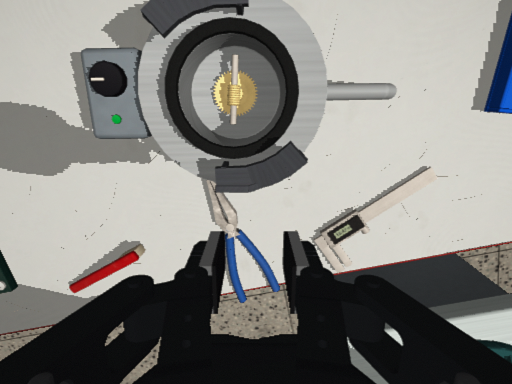

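{"name": "jog_arm", "arguments": {"deltas": [0.06, -0.07, 0, 0, 0, 0, 0.12, -0.14, 0, 0, 0, 0, 0.18, -0.21, 0, 0, 0, 0, 0.2, -0.3, 0, 0, 0, 0, 0.2, -0.39, 0, 0, 0, 0, 0.2, -0.48, 0, 0, 0, 0, 0.2, -0.57, -0.05, 0, 0, -0.05, 0.2, -0.65, -0.1, 0, 0, -0.1]}}

```text
time_s: 14.6
tool_pos: [0.5016, -0.1022, 0.2069]
orientation: [0.422, -0.566, 0.568, -0.423]
ft_force: [0.5, 0.5, 0.0]
grip_width: 0.348
```

{"name": "jog_arm", "arguments": {"deltas": [-0.04, -0.09, 0, 0, 0, 0, -0.08, -0.17, 0, 0, 0, 0, -0.12, -0.25, 0, 0, 0, 0, -0.16, -0.33, 0, 0, 0, 0, -0.2, -0.39, 0, 0, 0, 0, -0.2, -0.39, 0, 0, 0, 0, -0.2, -0.39, 0, 0, 0, 0]}}

```text
time_s: 15.3
tool_pos: [0.3998, -0.2959, 0.2067]
orientation: [0.422, -0.567, 0.567, -0.422]
ft_force: [0.4, 0.0, -0.0]
grip_width: 0.35
```

```bash
python3 - <<'E'
from h import *
s=monitor.observe(); print(s['tool_pos'],yaw(s),s['grip_width'],s['qpos'].round(2))
p,d,c=snap('wrist','wrist9.png'); W=cloud(d,c)
q=blob(W,d,.443,-.293,.06,.0035,.02); v=np.linalg.svd(q[:,:2]-q[:,:2].mean(0))[2][0]; print(np.degrees(np.arctan2(v[1],v[0])))
E
```

```text
[ 0.39977434 -0.29592993  0.20667475] -106.66637338517145 0.3497014387784218 [ 0.38  0.47  0.22  2.2  -0.22  0.49 -1.09]
rect [ 443.2 -293. ] [13.  38.4] long yaw -17.1 n 259 z50/98 [0.0112 0.0146] hi [ 0.4554 -0.2969  0.0137]
154.46081754404736
```

View pics/wrist9.png

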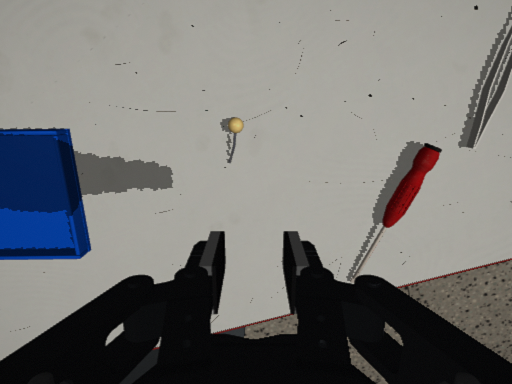

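{"name": "jog_arm", "arguments": {"deltas": [0.05, -0.003, -0.05, 0, 0, 0, 0.104, -0.003, -0.12, 0, 0, 0, 0.104, -0.003, -0.18, 0, 0, 0, 0.104, -0.003, -0.22, 0, 0, 0, 0.104, -0.003, -0.245, 0, 0, 0, 0.104, -0.003, -0.254, 0, 0, 0, 0.104, -0.003, -0.254, 0, 0, 0]}}

```text
time_s: 16.05
tool_pos: [0.4524, -0.2952, 0.0797]
orientation: [-0.424, 0.566, -0.566, 0.424]
ft_force: [0.4, -0.6, -0.8]
grip_width: 0.352
```

{"name": "jog_arm", "arguments": {"deltas": [0, 0, 0, 0, 0, 0, 0, 0, 0, 0, 0, 0, 0, 0, 0, 0, 0, 0, 0, 0, 0, 0, 0, 0, 0, 0, 0, 0, 0, 0], "jaw": 1, "grip_force": 40}}

```text
time_s: 16.55
tool_pos: [0.4525, -0.2961, 0.0809]
orientation: [0.423, -0.566, 0.567, -0.424]
ft_force: [-0.2, 1.1, 7.2]
grip_width: 0.14
```

{"name": "jog_arm", "arguments": {"deltas": [0, 0, 0.05, 0, 0, 0, 0, 0, 0.12, 0, 0, 0, 0.05, 0, 0.22, 0, 0, 0, 0.1, 0, 0.3, 0, 0, 0, 0.1, 0, 0.3, 0, 0, 0]}}

```text
time_s: 17.05
tool_pos: [0.5087, -0.2972, 0.236]
orientation: [0.421, -0.561, 0.571, -0.427]
ft_force: [0.7, -0.5, -0.4]
grip_width: 0.136
```

```bash
python3 - <<'E'
from h import *
s=monitor.observe(); print(s['tool_pos'],yaw(s),s['grip_width'],s['qpos'].round(2))
p,d,c=snap('wrist','wrist10.png')
E
```

```text
[ 0.50869149 -0.29715916  0.2360044 ] -106.30102249593476 0.13602283131521517 [ 0.26  0.52  0.26  1.99 -0.22  0.64 -1.19]
```

View pics/wrist10.png

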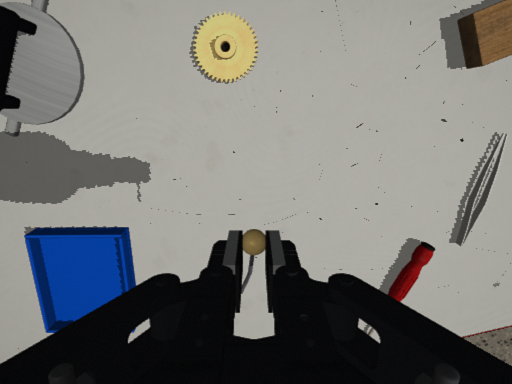

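{"name": "jog_arm", "arguments": {"deltas": [0, 0.08, 0, 0, 0, 0, 0, 0.16, 0, 0, 0, 0, 0, 0.25, 0, 0, 0, 0, -0.02, 0.34, 0, 0, 0, 0, -0.02, 0.43, 0, 0, 0, 0, -0.03, 0.52, 0, 0, 0, 0, -0.03, 0.6, 0, 0, 0, 0, -0.03, 0.68, 0, 0, 0, 0]}}

```text
time_s: 17.9
tool_pos: [0.4845, 0.0452, 0.2285]
orientation: [-0.424, 0.567, -0.566, 0.422]
ft_force: [1.2, -0.7, 0.5]
grip_width: 0.131
```

{"name": "jog_arm", "arguments": {"deltas": [-0.01, 0.08, 0, 0, 0, 0, -0.02, 0.16, 0, 0, 0, 0, -0.022, 0.24, 0, 0, 0, 0, -0.022, 0.32, 0, 0, 0, 0, -0.022, 0.36, 0, 0, 0, 0, -0.022, 0.36, -0.05, 0, 0, 0, -0.022, 0.36, -0.1, 0, 0, 0, -0.022, 0.36, -0.1, 0, 0, 0]}}

```text
time_s: 18.7
tool_pos: [0.4726, 0.2225, 0.1762]
orientation: [-0.427, 0.567, -0.566, 0.42]
ft_force: [-0.6, -0.2, -0.6]
grip_width: 0.137
```

{"name": "jog_arm", "arguments": {"deltas": [0, 0, -0.04, 0, 0, 0, 0, 0, -0.08, 0, 0, 0, 0, 0, -0.1, 0, 0, 0, 0, 0, -0.1, 0, 0, 0]}}

```text
time_s: 19.1
tool_pos: [0.4751, 0.2232, 0.129]
orientation: [-0.424, 0.567, -0.566, 0.422]
ft_force: [-0.0, -0.5, 0.7]
grip_width: 0.134
```

{"name": "jog_arm", "arguments": {"deltas": [0, 0, 0, 0, 0, 0, 0, 0, 0, 0, 0, 0, 0, 0, 0, 0, 0, 0, 0, 0, 0, 0, 0, 0], "jaw": 0.3}}

```text
time_s: 19.5
tool_pos: [0.4763, 0.2244, 0.1305]
orientation: [0.423, -0.566, 0.566, -0.424]
ft_force: [0.2, -0.1, -0.1]
grip_width: 0.347
```

{"name": "jog_arm", "arguments": {"deltas": [0, 0, 0.04, 0, 0, 0, 0, 0, 0.1, 0, 0, 0, 0, 0, 0.2, 0, 0, 0, 0, -0.08, 0.25, 0, 0, 0, -0.05, -0.15, 0.25, 0, 0, 0, -0.05, -0.2, 0.25, 0, 0, 0]}}

```text
time_s: 20.1
tool_pos: [0.4478, 0.122, 0.2558]
orientation: [-0.424, 0.567, -0.566, 0.422]
ft_force: [-0.7, -0.4, -0.7]
grip_width: 0.351
```

```bash
python3 - <<'E'
from h import *
s=monitor.observe(); print(s['tool_pos'],yaw(s),s['grip_width'],s['qpos'].round(2))
p,d,c=snap('wrist','wrist11.png')
p,d,c=snap('top','top11.png')
E
```

```text
[0.44776897 0.12197251 0.25581984] -106.49598230676939 0.35053672778631295 [-0.63  0.36  0.34  2.23 -0.22  0.58 -1.99]
```

View pics/wrist11.png

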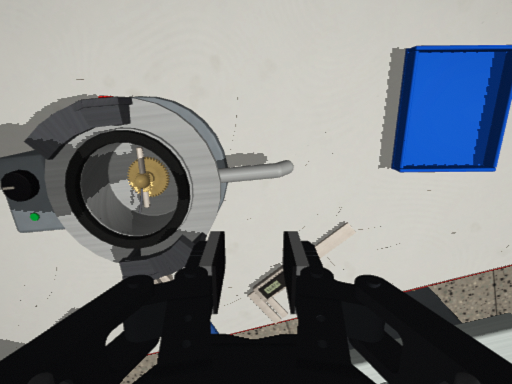

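View pics/top11.png

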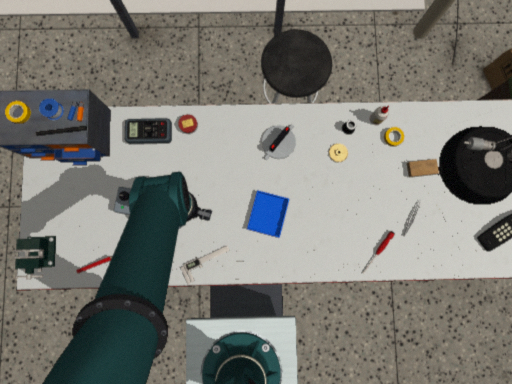

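```bash
python3 - <<'E'
from h import *
p,d,c=load('wrist11'); cv2.imwrite('pics/crop5.png',cv2.resize(p[100:270,40:230],None,fx=4,fy=3.5,interpolation=cv2.INTER_CUBIC)[:,:,::-1])
for n in('top11','side0'):
    p,d,c=load(n); W=cloud(d,c)
    print(n); q=blob(W,d,.665,-.124,.09,.005,.08)
    q=blob(W,d,.665,-.124,.09,.045,.08)
    m=(d>0)&(np.hypot(W[...,0]-.665,W[...,1]+.124)<.08)&(W[...,2]>.006)&(W[...,2]<.02); e=W[m]; print('disc',cv2.minEnclosingCircle((e[:,:2]*1000).astype(np.float32)))
    blob(W,d,.45,-.09,.1,.013,.04)
E
```

```text
top11
rect [ 668.3 -125.3] [102.4 102.1] long yaw 2.9 n 910 z50/98 [0.0114 0.0597] hi [ 0.6664 -0.1246  0.0532]
rect [ 668.3 -124.9] [16.  83.8] long yaw -39.7 n 162 z50/98 [0.0564 0.0611] hi [ 0.6641 -0.121   0.0599]
disc ((672.2989501953125, -116.67776489257812), 67.2440185546875)
rect [449.2 -86.4] [ 99.8 119.7] long yaw -15.8 n 204 z50/98 [0.0185 0.0237] hi [ 0.436  -0.0842  0.0218]
side0
rect [ 668.3 -132.2] [ 95.4 104.5] long yaw -0.6 n 828 z50/98 [0.0116 0.0582] hi [ 0.6685 -0.1306  0.054 ]
rect [ 669.3 -128.3] [21.8 83.4] long yaw -38.1 n 174 z50/98 [0.0542 0.0594] hi [ 0.6729 -0.1331  0.0582]
disc ((668.3389892578125, -127.3704833984375), 67.15447235107422)
rect [449.5 -89.1] [106.7 120.4] long yaw -15.9 n 241 z50/98 [0.0171 0.0218] hi [ 0.445  -0.0987  0.0209]
```

View pics/crop5.png

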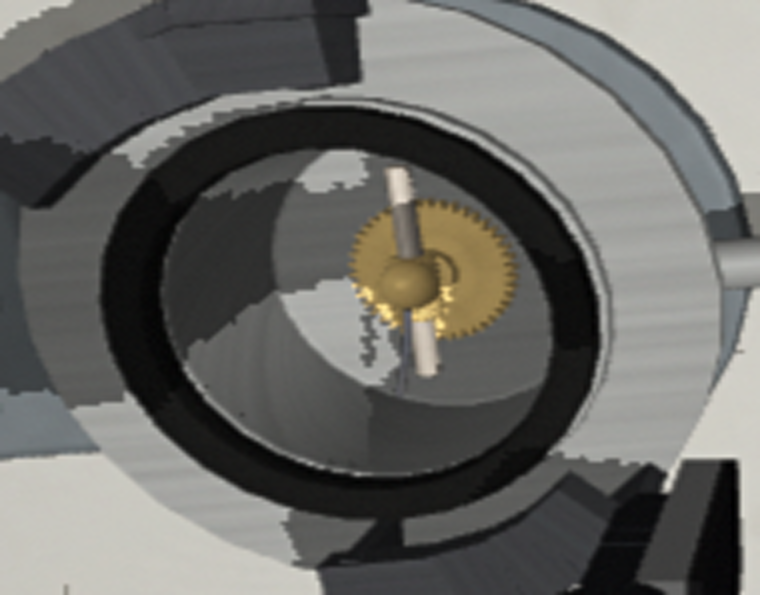

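{"name": "jog_arm", "arguments": {"deltas": [0.06, -0.07, 0, 0, 0, -0.1, 0.12, -0.14, 0, 0, 0, -0.2, 0.18, -0.22, 0, 0, 0, -0.3, 0.24, -0.29, 0, 0, 0, -0.4, 0.3, -0.36, 0, 0, 0, -0.51, 0.34, -0.42, 0, 0, 0, -0.51, 0.34, -0.42, 0, 0, 0, -0.51, 0.34, -0.42, 0, 0, 0, -0.51], "jaw": -0.2}}

```text
time_s: 21.0
tool_pos: [0.6214, -0.0858, 0.2546]
orientation: [-0.302, 0.64, -0.639, 0.302]
ft_force: [-1.3, 0.6, -0.0]
grip_width: 0.595
```

```bash
python3 - <<'E'
from h import *
s=monitor.observe(); print(s['tool_pos'],yaw(s),s['grip_width'],s['qpos'].round(2))
p,d,c=snap('wrist','wrist12.png');W=cloud(d,c)
q=blob(W,d,.668,-.125,.09,.045,.08)
m=(d>.12)&(np.hypot(W[...,0]-.668,W[...,1]+.125)<.08)&(W[...,2]>.005)&(W[...,2]<.02); e=W[m]; print('disc',cv2.minEnclosingCircle((e[:,:2]*1000).astype(np.float32)))
E
```

```text
[ 0.62144922 -0.08575426  0.25460338] -129.4634380456479 0.5946273188198816 [-0.23  0.56  0.43  1.89 -0.33  0.76 -1.88]
rect [ 670.9 -126.3] [15.7 83.6] long yaw -40.0 n 1843 z50/98 [0.0581 0.0599] hi [ 0.6719 -0.1269  0.0594]
disc ((670.72705078125, -126.29576110839844), 67.85242462158203)
```

View pics/wrist12.png

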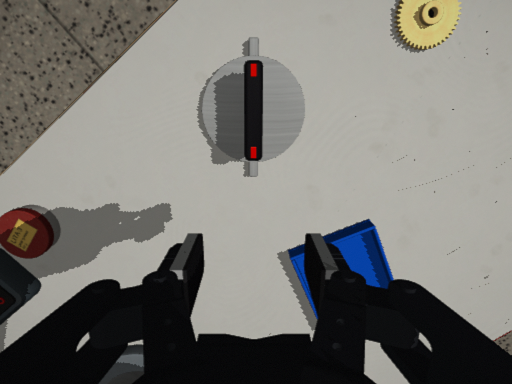

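{"name": "jog_arm", "arguments": {"deltas": [0.05, -0.04, -0.04, 0, 0, 0, 0.1, -0.08, -0.1, 0, 0, 0, 0.1, -0.08, -0.17, 0, 0, 0, 0.1, -0.08, -0.23, 0, 0, 0, 0.1, -0.08, -0.28, 0, 0, 0, 0.1, -0.08, -0.31, 0, 0, 0, 0.1, -0.08, -0.31, 0, 0, 0]}}

```text
time_s: 21.75
tool_pos: [0.6694, -0.1233, 0.0977]
orientation: [-0.304, 0.64, -0.638, 0.302]
ft_force: [-0.0, -0.8, 0.1]
grip_width: 0.6
```

{"name": "jog_arm", "arguments": {"deltas": [0, 0, 0, 0, 0, 0, 0, 0, 0, 0, 0, 0, 0, 0, 0, 0, 0, 0, 0, 0, 0, 0, 0, 0, 0, 0, 0, 0, 0, 0, 0, 0, 0, 0, 0, 0], "jaw": 1, "grip_force": 90}}

```text
time_s: 22.35
tool_pos: [0.6722, -0.126, 0.1019]
orientation: [0.301, -0.639, 0.64, -0.303]
ft_force: [-0.1, 0.5, 6.8]
grip_width: 0.171
```

{"name": "jog_arm", "arguments": {"deltas": [0, 0, 0.05, 0, 0, 0, 0, 0, 0.12, 0, 0, 0, 0, 0, 0.22, 0, 0, 0, 0, 0, 0.3, 0, 0, 0, 0, 0, 0.3, 0, 0, 0, 0, 0, 0.3, 0, 0, 0]}}

```text
time_s: 22.95
tool_pos: [0.6709, -0.1257, 0.2508]
orientation: [0.302, -0.639, 0.639, -0.303]
ft_force: [-0.3, -0.0, -2.6]
grip_width: 0.169
```

```bash
python3 - <<'E'
from h import *
s=monitor.observe(); print(s['tool_pos'],yaw(s),s['grip_width'],s['qpos'].round(2),s['ft_force'])
p,d,c=snap('wrist','wrist13.png');W=cloud(d,c)
M=R.from_quat(s['orientation']).as_matrix(); Wt=(W-s['tool_pos'])@M
m=(d>.08)&(d<.4)&(abs(Wt[...,0])<.075)&(Wt[...,2]>-.08)&(Wt[...,2]<.09)&(Wt[...,1]>.08)&(Wt[...,1]<.13)
q=Wt[m]; print(len(q),np.percentile(q[:,1],[1,50,99]), cv2.minEnclosingCircle((q[:,[0,2]]*1000).astype(np.float32)))
E
```

```text
[ 0.67088493 -0.12569572  0.25079244] -129.41934992108875 0.16881616988928883 [-0.16  0.63  0.43  1.77 -0.34  0.82 -1.83] [-0.33378387 -0.04616227 -2.6469447 ]
14276 [0.0878035  0.09027794 0.09331542] ((0.2799341678619385, 9.061166763305664), 57.89762496948242)
```

View pics/wrist13.png

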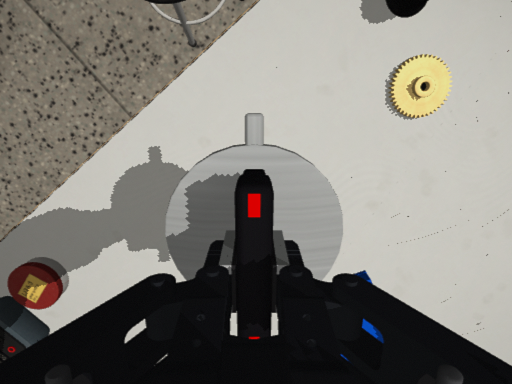

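{"name": "jog_arm", "arguments": {"deltas": [-0.02, 0.04, 0, 0, 0, 0.15, -0.04, 0.08, 0, 0, 0, 0.3, -0.06, 0.12, 0, 0, 0, 0.45, -0.09, 0.16, 0, 0, 0, 0.6, -0.11, 0.2, 0, 0, 0, 0.7, -0.13, 0.24, 0, 0, 0, 0.8]}}

```text
time_s: 23.6
tool_pos: [0.6038, -0.0047, 0.2475]
orientation: [-0.487, 0.515, -0.513, 0.485]
ft_force: [-0.1, 0.5, -1.7]
grip_width: 0.171
```

{"name": "jog_arm", "arguments": {"deltas": [-0.02, 0.04, 0, 0, 0, 0.15, -0.04, 0.08, 0, 0, 0, 0.3, -0.06, 0.12, 0, 0, 0, 0.45, -0.09, 0.16, 0, 0, 0, 0.6, -0.11, 0.2, 0, 0, 0, 0.7, -0.13, 0.24, 0, 0, 0, 0.8]}}

```text
time_s: 24.2
tool_pos: [0.5398, 0.1154, 0.2491]
orientation: [0.621, -0.339, 0.338, -0.621]
ft_force: [0.8, -0.2, -3.1]
grip_width: 0.171
```

{"name": "jog_arm", "arguments": {"deltas": [-0.02, 0.04, 0, 0, 0, 0.15, -0.04, 0.08, 0, 0, 0, 0.3, -0.06, 0.12, 0, 0, 0, 0.45, -0.09, 0.16, 0, 0, 0, 0.59, -0.11, 0.2, 0, 0, 0, 0.59, -0.13, 0.223, 0, 0, 0, 0.59, -0.13, 0.223, 0, 0, 0, 0.59, -0.13, 0.223, 0, 0, 0, 0.59]}}

```text
time_s: 25.0
tool_pos: [0.4761, 0.2253, 0.2498]
orientation: [0.682, -0.188, 0.188, -0.681]
ft_force: [0.1, -0.5, -1.7]
grip_width: 0.17
```

```bash
python3 - <<'E'
from h import *
s=monitor.observe(); print(s['tool_pos'],yaw(s),s['grip_width'],s['qpos'].round(2),s['ft_force'])
p,d,c=snap('wrist','wrist14.png');washer(p,d,c,(.476,.2256)) if 0 else None
p,d,c=snap('side','side14.png')
p,d,c=snap('top','top14.png')
E
```

```text
[0.47608875 0.22531442 0.24976397] -30.8365750113576 0.17015622268494918 [-0.49  0.42 -0.05  2.1   0.03  0.62 -1.1 ] [ 0.11698478 -0.50128502 -1.73096164]
```

View pics/wrist14.png

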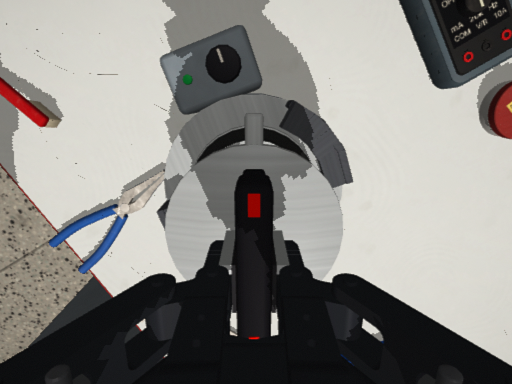

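View pics/side14.png

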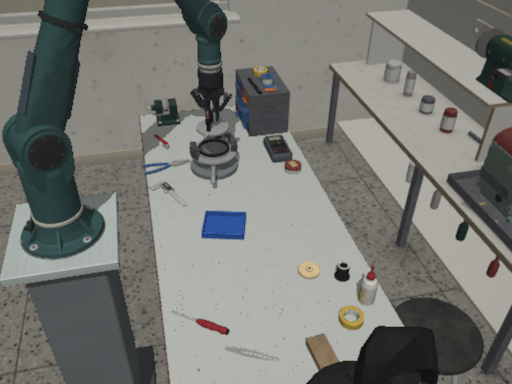

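{"name": "jog_arm", "arguments": {"deltas": [0, 0.001, -0.03, 0, 0, 0, 0, 0.001, -0.07, 0, 0, 0, 0, 0.001, -0.1, 0, 0, 0, 0, 0.001, -0.12, 0, 0, 0, 0, 0.001, -0.13, 0, 0, 0, 0, 0.001, -0.136, 0, 0, 0, 0, 0.001, -0.136, 0, 0, 0]}}

```text
time_s: 25.85
tool_pos: [0.4764, 0.2261, 0.182]
orientation: [-0.682, 0.188, -0.188, 0.682]
ft_force: [0.8, 1.0, -2.4]
grip_width: 0.173
```

```bash
python3 - <<'E'
from h import *
s=monitor.observe(); print(s['tool_pos'],yaw(s),s['grip_width'],s['qpos'].round(2),s['ft_force'],s['wrist_torque'])
p,d,c=snap('wrist','wrist15.png');W=cloud(d,c)
M=R.from_quat(s['orientation']).as_matrix(); Wt=(W-s['tool_pos'])@M
g=np.array([.4762,.2256]); r=np.hypot(W[...,0]-g[0],W[...,1]-g[1]);a=np.degrees(np.arctan2(W[...,1]-g[1],W[...,0]-g[0]))
m=(d>.08)&(r<.051)&(r>.03)&(W[...,2]<.11)&(W[...,2]>.06); print('disc top z',np.percentile(W[m][:,2],[5,50,95]))
m=(d>.08)&(r<.068)&(r>.0545)&(abs(a-59)<12)&(W[...,2]>.074); q=W[m];print('ear',len(q),np.percentile(q[:,2],[5,50,95]),np.median(a[m]))
m=(d>.08)&(r>.057)&(r<.077)&(W[...,2]>.094)&(W[...,2]<.112); print('lug a range',np.percentile(a[m&(a>-60)&(a<80)],[1,50,99]),W[m][:,2].max())
E
```

```text
[0.47636782 0.22613372 0.18197033] -30.890208875667035 0.17344669045072048 [-0.5   0.53 -0.04  2.14  0.05  0.47 -1.11] [ 0.82454686  0.98666278 -2.36695779] [ 0.00989839 -0.00494621  0.00446565]
disc top z [0.08999772 0.09161766 0.0932205 ]
ear 434 [0.08845843 0.08987203 0.09085024] 59.18504436135322
lug a range [-14.94080945  23.33340614  39.0708408 ] 0.10264932254203005
```

View pics/wrist15.png

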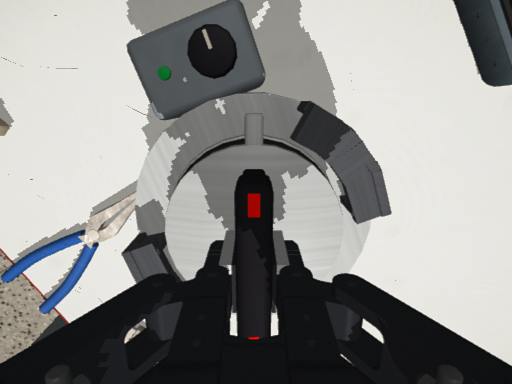

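{"name": "jog_arm", "arguments": {"deltas": [0, 0, -0.003, 0, 0, 0, 0, 0, -0.005, 0, 0, 0, 0, 0, -0.006, 0, 0, 0, 0, 0, -0.007, 0, 0, 0, 0, 0, -0.007, 0, 0, 0, 0, 0, -0.007, 0, 0, 0]}}

```text
time_s: 26.5
tool_pos: [0.4765, 0.2264, 0.1787]
orientation: [-0.681, 0.188, -0.189, 0.682]
ft_force: [0.7, -1.5, 1.0]
grip_width: 0.17
```

{"name": "jog_arm", "arguments": {"deltas": [0, 0, 0, 0, 0, -0.08, 0, 0, 0, 0, 0, -0.16, 0, 0, 0, 0, 0, -0.24, 0, 0, 0, 0, 0, -0.32, 0, 0, -0.001, 0, 0, -0.4, 0, 0, -0.002, 0, 0, -0.48, 0, 0, -0.003, 0, 0, -0.56, 0, 0, -0.003, 0, 0, -0.64]}}

```text
time_s: 27.3
tool_pos: [0.4763, 0.2266, 0.1772]
orientation: [-0.613, 0.352, -0.352, 0.613]
ft_force: [0.7, 0.6, 3.7]
grip_width: 0.171
```

```bash
python3 - <<'E'
from h import *
s=monitor.observe(); print(s['tool_pos'],yaw(s),s['grip_width'],s['qpos'].round(2),s['ft_force'],s['wrist_torque'])
p,d,c=snap('wrist','wrist16.png')
E
```

```text
[0.47625961 0.22661952 0.17723701] -59.77514938273502 0.17124326356329744 [-0.6   0.54  0.1   2.15 -0.11  0.46 -1.46] [0.71734659 0.60150018 3.73169477] [ 0.03376893 -0.03915775  0.07903798]
```

View pics/wrist16.png

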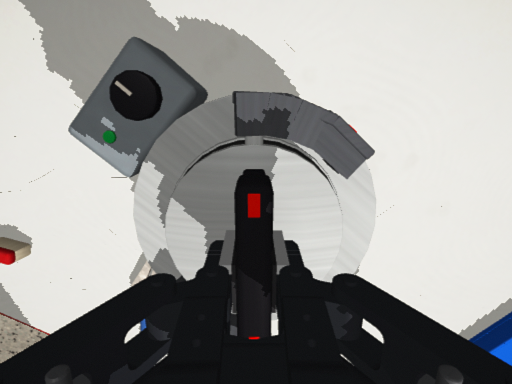

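{"name": "jog_arm", "arguments": {"deltas": [0, 0, -0.001, 0, 0, -0.07, 0, 0, -0.002, 0, 0, -0.14, 0, 0, -0.004, 0, 0, -0.21, 0, 0, -0.005, 0, 0, -0.28, 0, 0, -0.006, 0, 0, -0.35, 0, 0, -0.006, 0, 0, -0.42, 0, 0, -0.006, 0, 0, -0.49, 0, 0, -0.006, 0, 0, -0.56]}}

```text
time_s: 28.15
tool_pos: [0.4767, 0.2267, 0.1747]
orientation: [-0.521, 0.477, -0.477, 0.522]
ft_force: [0.6, 1.2, 5.7]
grip_width: 0.172
```

{"name": "jog_arm", "arguments": {"deltas": [0, 0, 0, 0, 0, -0.06, 0, 0, 0, 0, 0, -0.12, 0, 0, 0, 0, 0, -0.18, 0, 0, 0, 0, 0, -0.24, 0, 0, 0, 0, 0, -0.28, 0, 0, 0, 0, 0, -0.32, 0, 0, 0, 0, 0, -0.34, 0, 0, 0, 0, 0, -0.36]}}

```text
time_s: 28.95
tool_pos: [0.4767, 0.2266, 0.1746]
orientation: [0.449, -0.545, 0.546, -0.45]
ft_force: [-0.6, 0.2, 6.2]
grip_width: 0.173
```

```bash
python3 - <<'E'
from h import *
s=monitor.observe(); print(s['tool_pos'],yaw(s),s['grip_width'],s['qpos'].round(2),s['ft_force'],s['wrist_torque'])
p,d,c=snap('wrist','wrist17.png')
E
```

```text
[0.47670198 0.22664504 0.17464144] -100.99068256959623 0.17273633554309023 [-0.74  0.56  0.29  2.16 -0.35  0.47 -1.94] [-0.57453144  0.18196546  6.20427864] [-0.10079501 -0.02323193  0.10645365]
```

View pics/wrist17.png

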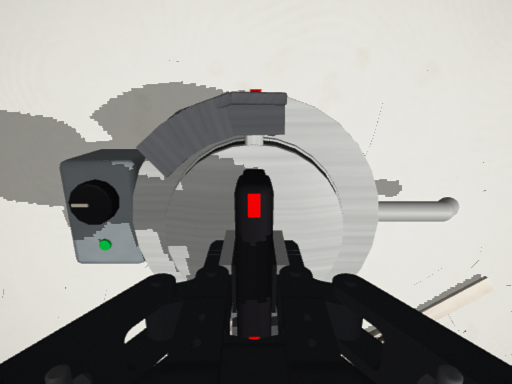

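{"name": "jog_arm", "arguments": {"deltas": [0, 0, 0.001, 0, 0, -0.02, 0, 0, 0.002, 0, 0, -0.04, 0, 0, 0.002, 0, 0, -0.06, 0, 0, 0.002, 0, 0, -0.06, 0, 0, 0.002, 0, 0, -0.06]}}

```text
time_s: 29.5
tool_pos: [0.4765, 0.2261, 0.1754]
orientation: [0.438, -0.555, 0.556, -0.438]
ft_force: [0.4, -2.5, 6.4]
grip_width: 0.172
```

```bash
python3 - <<'E'
from h import *
s=monitor.observe(); print(s['tool_pos'],yaw(s),s['grip_width'],s['ft_force'],s['wrist_torque'])
E
```

```text
[0.47645344 0.22608216 0.1753645 ] -103.45756274571133 0.17155981837502987 [ 0.3543705  -2.49584645  6.44061799] [-0.33866965 -0.1549797   0.90302578]
```

{"name": "jog_arm", "arguments": {"deltas": [0, 0, 0, 0, 0, -0.02, 0, 0, 0, 0, 0, -0.03, 0, 0, 0, 0, 0, -0.03]}}

```text
time_s: 29.8
tool_pos: [0.4764, 0.2261, 0.1754]
orientation: [0.433, -0.558, 0.56, -0.433]
ft_force: [-0.7, -2.7, 7.1]
grip_width: 0.17
```

```bash
python3 - <<'E'
from h import *
s=monitor.observe(); print(s['tool_pos'],yaw(s),s['grip_width'],s['ft_force'],s['wrist_torque'])
p,d,c=snap('wrist','wrist18.png')
E
```

```text
[0.47644141 0.22612705 0.17538471] -104.50705039385498 0.170293074605388 [-0.74384519 -2.74562881  7.07819951] [-0.41293105 -0.14314423  1.64802227]
```

View pics/wrist18.png

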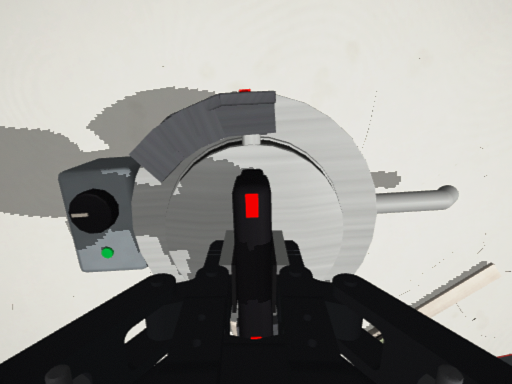

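{"name": "jog_arm", "arguments": {"deltas": [0, 0, 0, 0, 0, 0.02, 0, 0, 0, 0, 0, 0.03, 0, 0, 0, 0, 0, 0.03]}}

```text
time_s: 30.15
tool_pos: [0.4765, 0.226, 0.1754]
orientation: [0.438, -0.555, 0.556, -0.438]
ft_force: [0.1, -2.3, 6.7]
grip_width: 0.171
```

{"name": "jog_arm", "arguments": {"deltas": [0, 0, 0, 0, 0, 0, 0, 0, 0, 0, 0, 0, 0, 0, 0, 0, 0, 0, 0, 0, 0, 0, 0, 0], "jaw": -0.2}}

```text
time_s: 30.55
tool_pos: [0.4757, 0.2263, 0.1746]
orientation: [-0.437, 0.556, -0.556, 0.436]
ft_force: [0.2, -0.2, -0.3]
grip_width: 0.6
```

{"name": "jog_arm", "arguments": {"deltas": [0, 0, 0.04, 0, 0, 0, 0, 0, 0.1, 0, 0, 0, -0.05, 0, 0.18, 0, 0, 0, -0.12, 0, 0.18, 0, 0, 0, -0.12, 0, 0.18, 0, 0, 0]}}

```text
time_s: 31.05
tool_pos: [0.4113, 0.2258, 0.265]
orientation: [-0.439, 0.557, -0.555, 0.436]
ft_force: [1.0, -0.3, 0.6]
grip_width: 0.602
```

```bash
cat >> h.py <<'E'
def lidcheck(p,d,c,g=(.4762,.2257)):
    W=cloud(d,c); q=blob(W,d,g[0],g[1],.075,.118,.16)
    r=np.hypot(W[...,0]-g[0],W[...,1]-g[1]); 
    m=(d>.08)&(r<.050)&(r>.035)&(W[...,2]<.11)&(W[...,2]>.06); print('disc top z',np.percentile(W[m][:,2],[5,50,95]).round(4))
E
python3 - <<'E'
from h import *
s=monitor.observe(); print(s['tool_pos'],yaw(s),s['grip_width'],s['ft_force'],s['wrist_torque'],s['qpos'].round(2))
p,d,c=snap('wrist','wrist19.png');lidcheck(p,d,c);washer(p,d,c,(.4762,.2257))
p,d,c=snap('top','top19.png');W=cloud(d,c);blob(W,d,.45,-.09,.1,.013,.04)
E
```

```text
[0.41125552 0.22575217 0.26504549] -103.62388169806849 0.6018039857204929 [ 1.04840133 -0.26082534  0.58465637] [-0.05335943  0.04892111  0.01614666] [-0.93  0.36  0.42  2.22 -0.26  0.61 -2.13]
rect [475.3 225.7] [16.1 84.3] long yaw -12.4 n 3192 z50/98 [0.1325 0.1342] hi [0.4786 0.2248 0.1337]
disc top z [0.0844 0.0858 0.0872]
ring n 59 centre [0.4879 0.228 ] [0.4859 0.2236] z 0.0862
lug angles [(-180, 101), (-175, 105), (-170, 113), (-165, 121), (-160, 123), (-155, 134), (-150, 88), (-30, 2), (-25, 117), (-20, 135), (-15, 123), (-10, 127), (-5, 143), (0, 143), (5, 136), (10, 132), (15, 141), (20, 147), (25, 154), (30, 156), (35, 167), (40, 159), (45, 14), (155, 44), (160, 102), (165, 91), (170, 101), (175, 94)]
spout dir deg -105.59858739760436 r max 0.14606329470283 z [0.045 0.052 0.054]
box dir 86.08255597543831
rect [449.2 -86.4] [ 99.6 119.8] long yaw -15.7 n 203 z50/98 [0.0189 0.0238] hi [ 0.4466 -0.0864  0.0221]
```

View pics/wrist19.png

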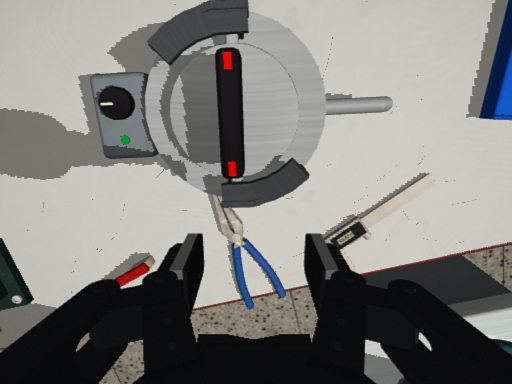

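View pics/top19.png

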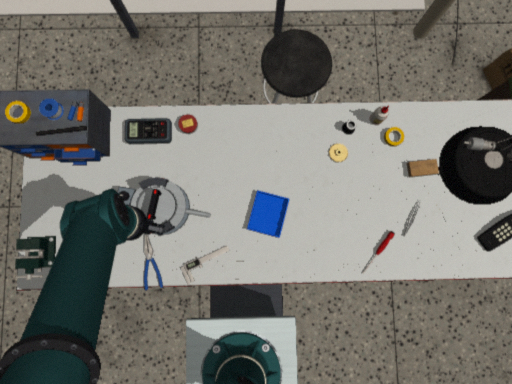

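{"name": "jog_arm", "arguments": {"deltas": [0.06, -0.05, 0, 0, 0, 0.12, 0.12, -0.1, 0, 0, 0, 0.24, 0.16, -0.15, 0, 0, 0, 0.36, 0.18, -0.2, 0, 0, 0, 0.48, 0.18, -0.25, 0, 0, 0, 0.6, 0.18, -0.3, 0, 0, 0, 0.72, 0.18, -0.35, 0, 0, 0, 0.84, 0.18, -0.4, 0, 0, 0, 0.98], "jaw": -0.8}}

```text
time_s: 31.95
tool_pos: [0.5071, 0.0245, 0.2643]
orientation: [0.614, -0.351, 0.351, -0.614]
ft_force: [0.9, 0.5, -0.3]
grip_width: 0.899
```

{"name": "jog_arm", "arguments": {"deltas": [-0.02, -0.06, 0, 0, 0, 0.12, -0.04, -0.12, 0, 0, 0, 0.24, -0.06, -0.18, 0, 0, 0, 0.36, -0.08, -0.24, 0, 0, 0, 0.48, -0.1, -0.3, 0, 0, 0, 0.6, -0.11, -0.36, 0, 0, 0, 0.72, -0.12, -0.39, 0, 0, 0, 0.84, -0.13, -0.39, 0, 0, 0, 0.98]}}

```text
time_s: 32.75
tool_pos: [0.4414, -0.1727, 0.2645]
orientation: [0.701, -0.096, 0.097, -0.7]
ft_force: [0.1, -0.1, -0.3]
grip_width: 0.899
```

{"name": "jog_arm", "arguments": {"deltas": [0, 0, 0, 0, 0, 0, 0, 0, 0, 0, 0, 0, 0, 0, 0, 0, 0, 0]}}

```text
time_s: 33.05
tool_pos: [0.4417, -0.1686, 0.2647]
orientation: [-0.701, 0.096, -0.096, 0.701]
ft_force: [-0.7, -0.7, -0.7]
grip_width: 0.901
```

```bash
python3 - <<'E'
from h import *
s=monitor.observe(); print(s['tool_pos'],yaw(s),s['grip_width'],s['qpos'].round(2))
p,d,c=snap('wrist','wrist20.png');tips(d,c,s);W=cloud(d,c);blob(W,d,.45,-.09,.1,.013,.04)
lidcheck(*snap('top','top20.png')); washer(*load('top20'),(.4762,.2257))
E
```

```text
[ 0.44168394 -0.16859602  0.26469674] -15.620362538191761 0.9011296197338481 [ 0.25  0.34  0.03  2.2  -0.02  0.6   0.01]
tip -1 19647 [-0.0014  0.0419  0.0558  0.0628] inner x 0.0378
tip 1 19935 [-0.0018  0.0418  0.0557  0.0629] inner x 0.0382
rect [451.  -87.7] [100.1 120.3] long yaw -15.7 n 2235 z50/98 [0.02   0.0218] hi [ 0.4549 -0.0857  0.0213]
rect [473.7 226.7] [17.2 83. ] long yaw -11.9 n 207 z50/98 [0.1306 0.1351] hi [0.4741 0.2258 0.134 ]
disc top z [0.0803 0.0843 0.088 ]
ring n 18 centre [0.4774 0.2181] [0.4755 0.2212] z 0.0831
lug angles [(-180, 11), (-175, 17), (-170, 14), (-165, 16), (-160, 13), (-155, 16), (-150, 18), (-20, 14), (-15, 11), (-10, 14), (-5, 13), (0, 13), (5, 14), (10, 19), (15, 14), (20, 17), (25, 15), (30, 16), (35, 13), (40, 7), (150, 6), (155, 13), (160, 14), (165, 15), (170, 14), (175, 17)]
spout dir deg -102.06833610232053 r max 0.14002224685343745 z [0.041 0.05  0.055]
box dir 81.72102731609627
```

View pics/wrist20.png

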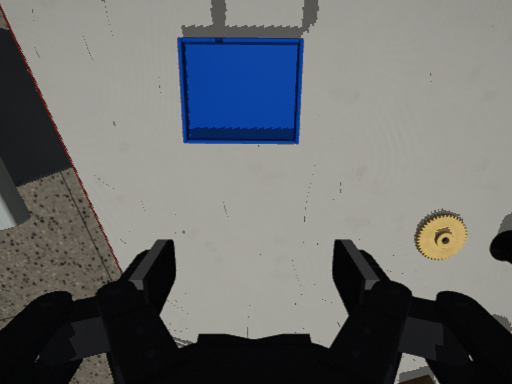

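{"name": "jog_arm", "arguments": {"deltas": [0, 0, -0.08, 0, 0, 0, 0, 0, -0.16, 0, 0, 0, 0, 0, -0.24, 0, 0, 0, 0, 0, -0.31, 0, 0, 0, 0, 0, -0.36, 0, 0, 0, 0, 0, -0.39, 0, 0, 0, 0, 0, -0.39, 0, 0, 0, 0, 0, -0.39, 0, 0, 0]}}

```text
time_s: 33.95
tool_pos: [0.4414, -0.1685, 0.0699]
orientation: [0.701, -0.096, 0.096, -0.701]
ft_force: [0.1, -0.2, -0.1]
grip_width: 0.9
```

{"name": "jog_arm", "arguments": {"deltas": [0, 0.02, 0, 0, 0, 0, 0, 0.04, 0, 0, 0, 0, 0, 0.06, 0, 0, 0, 0, 0, 0.08, 0, 0, 0, 0, 0, 0.1, 0, 0, 0, 0, 0, 0.12, 0, 0, 0, 0, 0, 0.14, 0, 0, 0, 0, 0, 0.14, 0, 0, 0]}}

```text
schema error: expected a multiple of 6 numbers
```

```bash
python3 - <<'E'
from h import *
s=monitor.observe(); print(s['tool_pos'],yaw(s),s['grip_width'],s['qpos'].round(2),s['ft_force'])
p,d,c=snap('wrist','wrist21.png')
p,d,c=snap('side','side21.png');W=cloud(d,c);blob(W,d,.45,-.04,.1,.013,.04)
p,d,c=snap('top','top21.png');W=cloud(d,c);blob(W,d,.45,-.04,.1,.013,.04)
E
```

```text
[ 0.44139043 -0.1685392   0.06991618] -15.542285490784598 0.8999842505315141 [ 0.27  0.71  0.    2.29 -0.02  0.13  0.02] [ 0.07487179 -0.24358175 -0.0553115 ]
rect [ 430.1 -132.8] [ 9.3 42. ] long yaw -16.0 n 38 z50/98 [0.0166 0.0194] hi [ 0.4286 -0.1322  0.0191]
rect [450.4 -82.6] [ 92.  120.6] long yaw -15.2 n 135 z50/98 [0.0185 0.0245] hi [ 0.4615 -0.0615  0.0223]
```

View pics/wrist21.png

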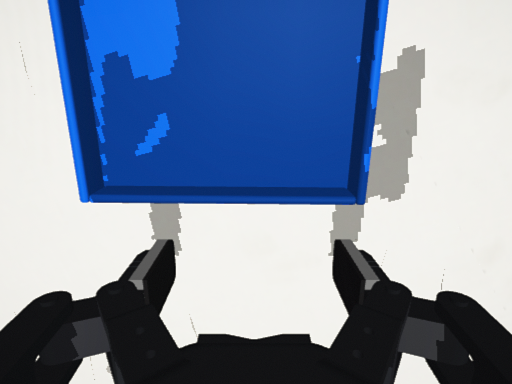

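View pics/side21.png

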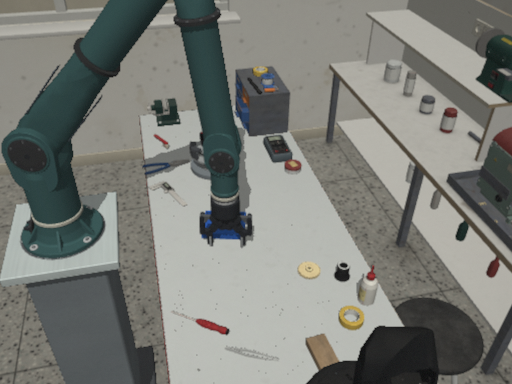

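{"name": "jog_arm", "arguments": {"deltas": [0.008, 0, 0.01, 0, 0, 0, 0.008, 0, 0.02, 0, 0, 0, 0.008, 0, 0.02, 0, 0, 0, 0.008, 0, 0.02, 0, 0, 0], "jaw": -0.5}}

```text
time_s: 34.5
tool_pos: [0.4452, -0.1689, 0.0805]
orientation: [0.701, -0.095, 0.096, -0.701]
ft_force: [-0.6, 0.1, 0.3]
grip_width: 0.751
```

{"name": "jog_arm", "arguments": {"deltas": [0, 0.02, 0, 0, 0, 0, 0, 0.04, 0, 0, 0, 0, 0, 0.06, 0, 0, 0, 0, 0, 0.08, 0, 0, 0, 0, 0, 0.1, 0, 0, 0, 0, 0, 0.12, 0, 0, 0, 0, 0, 0.14, 0, 0, 0, 0, 0, 0.14, 0, 0, 0, 0]}}

```text
time_s: 35.3
tool_pos: [0.4449, -0.0964, 0.0798]
orientation: [-0.7, 0.095, -0.094, 0.701]
ft_force: [0.1, -0.9, 0.5]
grip_width: 0.749
```

```bash
python3 - <<'E'
from h import *
s=monitor.observe(); print(s['tool_pos'],yaw(s),s['grip_width'],s['qpos'].round(2),s['ft_force'])
E
```

```text
[ 0.44487457 -0.0964377   0.07981872] -15.362176725010238 0.7492807875989136 [ 0.1   0.69  0.01  2.33 -0.08  0.13 -0.07] [ 0.09959818 -0.88593097  0.51788909]
```

```bash
python3 - <<'E'
from h import *
p,d,c=snap('wrist','wrist22.png')
W=cloud(d,c); m=(d>.08)&(p[...,2]>90)&(p[...,0]<60)&(W[...,2]<.03); q=W[m]; r=cv2.minAreaRect((q[:,:2]*1000).astype(np.float32)); print(r)
p,d,c=snap('top','top22.png'); W=cloud(d,c)
m=(d>.08)&(p[...,2]>100)&(p[...,0]<60)&(W[...,2]<.03)&(W[...,1]<.2)&(W[...,1]>-.2)&(W[...,0]>.35)&(W[...,0]<.55); q=W[m]; r=cv2.minAreaRect((q[:,:2]*1000).astype(np.float32)); print(r)
E
```

```text
((450.3584289550781, -35.295616149902344), (97.34574890136719, 120.12124633789062), 74.65438079833984)
((0.0, 0.0), (0.0, 0.0), 0.0)
```

View pics/wrist22.png

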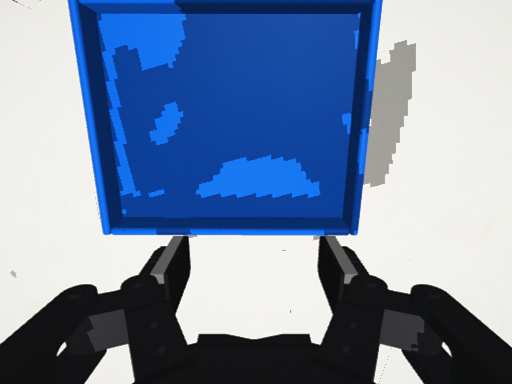

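View pics/top22.png

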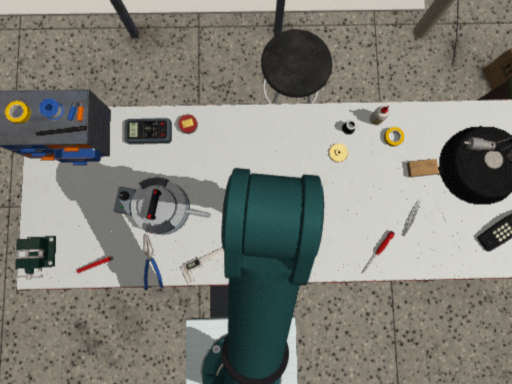

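{"name": "jog_arm", "arguments": {"deltas": [0, 0.03, 0, 0, 0, 0, 0, 0.06, 0, 0, 0, 0, 0, 0.09, 0, 0, 0, 0, 0, 0.12, 0, 0, 0, 0, 0, 0.15, 0, 0, 0, 0, 0, 0.18, 0, 0, 0, 0, 0, 0.2, 0, 0, 0, 0, 0, 0.21, 0, 0, 0, 0]}}

```text
time_s: 36.2
tool_pos: [0.4451, 0.0065, 0.0799]
orientation: [0.701, -0.096, 0.096, -0.701]
ft_force: [-0.1, -1.6, -0.1]
grip_width: 0.747
```

```bash
python3 - <<'E'
from h import *
s=monitor.observe(); print(s['tool_pos'],yaw(s),s['grip_width'],s['qpos'].round(2),s['ft_force'])
p,d,c=snap('wrist','wrist23.png')
W=cloud(d,c); m=(d>.08)&(p[...,2]>90)&(p[...,0]<60)&(W[...,2]<.03); q=W[m]; r=cv2.minAreaRect((q[:,:2]*1000).astype(np.float32)); print(r)
m=(d>.08)&(p.max(-1)>60)&(W[...,2]>.035)&(W[...,2]<.06)&(np.hypot(W[...,0]-.449,W[...,1]-.1)<.04); q=W[m]; print(len(q)); 
if len(q): print(q[q[:,1].argmin()], q.mean(0))
E
```

```text
[0.44506295 0.00647997 0.07992043] -15.560164358387288 0.7471014647579488 [-0.14  0.68  0.03  2.35 -0.18  0.11 -0.21] [-0.07911844 -1.60843561 -0.05408133]
((450.47894287109375, 66.18999481201172), (99.806884765625, 119.47825622558594), 74.39143371582031)
4158
[0.45001421 0.08108555 0.03784127] [0.45181691 0.09559633 0.04908158]
```

View pics/wrist23.png

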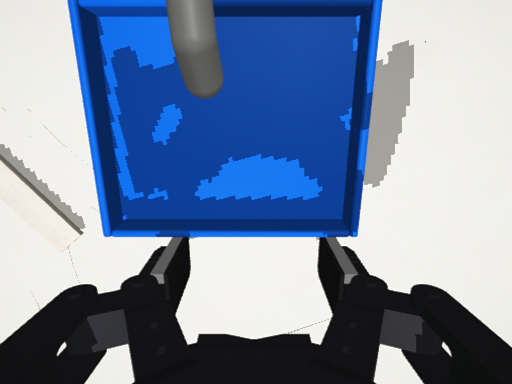

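{"name": "jog_arm", "arguments": {"deltas": [0, 0.015, 0, 0, 0, 0, 0, 0.03, 0, 0, 0, 0, 0, 0.04, 0, 0, 0, 0, 0, 0.042, 0, 0, 0, 0, 0, 0.042, 0, 0, 0, 0]}}

```text
time_s: 36.75
tool_pos: [0.445, 0.0278, 0.0799]
orientation: [-0.701, 0.095, -0.095, 0.701]
ft_force: [-0.3, 0.6, 0.4]
grip_width: 0.751
```

```bash
python3 - <<'E'
from h import *
s=monitor.observe(); print(s['tool_pos'],yaw(s),s['grip_width'],s['qpos'].round(2),s['ft_force'])
p,d,c=snap('wrist','wrist24.png')
W=cloud(d,c); m=(d>.08)&(p[...,2]>90)&(p[...,0]<60)&(W[...,2]<.03); q=W[m]; r=cv2.minAreaRect((q[:,:2]*1000).astype(np.float32)); print(r)
E
```

```text
[0.44503395 0.02776535 0.07989834] -15.515140900923189 0.7514232292531204 [-0.19  0.69  0.03  2.35 -0.2   0.11 -0.23] [-0.29177749  0.62045246  0.36398682]
((449.63079833984375, 84.02618408203125), (107.37904357910156, 119.7386474609375), 74.6116714477539)
```

{"name": "jog_arm", "arguments": {"deltas": [0, -0.04, 0, 0, 0, 0, 0, -0.1, 0, 0, 0, 0, 0, -0.16, 0.05, 0, 0, 0, 0.05, -0.2, 0.12, 0, 0, 0, 0.1, -0.2, 0.22, 0, 0, 0, 0.1, -0.2, 0.32, 0, 0, 0, 0.1, -0.2, 0.4, 0, 0, 0, 0.1, -0.2, 0.4, 0, 0, 0]}}

```text
time_s: 37.6
tool_pos: [0.4984, -0.0732, 0.2857]
orientation: [-0.7, 0.091, -0.1, 0.701]
ft_force: [1.1, 0.1, -0.1]
grip_width: 0.753
```

```bash
python3 - <<'E'
from h import *
s=monitor.observe(); print(s['tool_pos'],yaw(s),s['qpos'].round(2))
p,d,c=snap('wrist','wrist25.png')
W=cloud(d,c);blob(W,d,.449,.088,.1,.013,.026)
p,d,c=snap('side','side25.png'); W=cloud(d,c);blob(W,d,.449,.088,.1,.013,.026)
p,d,c=snap('top','top25.png'); W=cloud(d,c);blob(W,d,.449,.088,.1,.013,.026)
E
```

```text
[ 0.49839472 -0.07318555  0.28574388] -15.575487785215762 [-0.04  0.34  0.12  2.13 -0.07  0.67 -0.15]
rect [447.6  76.8] [ 75.1 120.2] long yaw -15.7 n 1412 z50/98 [0.0198 0.0217] hi [0.4465 0.0626 0.0212]
rect [453.8 107.9] [151.5 121.2] long yaw 75.9 n 344 z50/98 [0.0168 0.0232] hi [0.4595 0.1204 0.0206]
rect [449.3  89.9] [100.2 119.3] long yaw -15.2 n 203 z50/98 [0.019  0.0239] hi [0.4448 0.0961 0.0225]
```

View pics/wrist25.png

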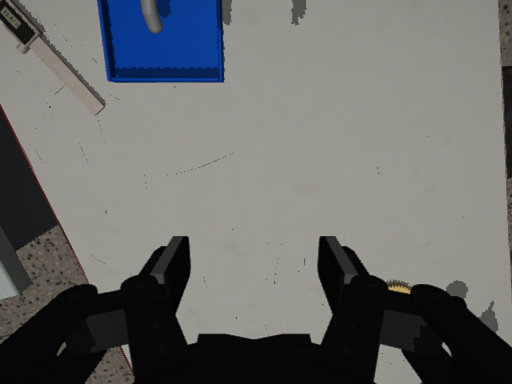

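View pics/side25.png

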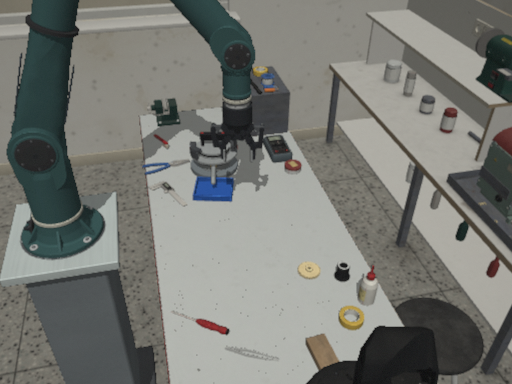

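```bash
python3 - <<'E'
from h import *
p,d,c=load('top25'); cv2.imwrite('pics/crop6.png',cv2.resize(p[165:255,100:270],None,fx=4.5,fy=4.5,interpolation=cv2.INTER_CUBIC)[:,:,::-1])
lidcheck(p,d,c); washer(p,d,c,(.4762,.2257))
E
```

```text
rect [473.6 226.1] [16.7 83.3] long yaw -12.3 n 213 z50/98 [0.1304 0.1356] hi [0.472  0.2267 0.1339]
disc top z [0.0807 0.0843 0.0883]
ring n 7 centre [0.4713 0.2089] [0.4737 0.2114] z 0.0822
lug angles [(-180, 12), (-175, 15), (-170, 11), (-165, 13), (-160, 9), (-155, 9), (-15, 6), (-10, 10), (-5, 12), (0, 14), (5, 15), (10, 14), (15, 12), (20, 13), (25, 11), (30, 10), (35, 10), (40, 11), (45, 4), (80, 1), (90, 1), (120, 1), (140, 1), (145, 9), (150, 13), (155, 14), (160, 14), (165, 14), (170, 17), (175, 13)]
spout dir deg -102.59271131636505 r max 0.15953480289650884 z [0.021 0.047 0.054]
box dir 81.93143522226445
```

View pics/crop6.png

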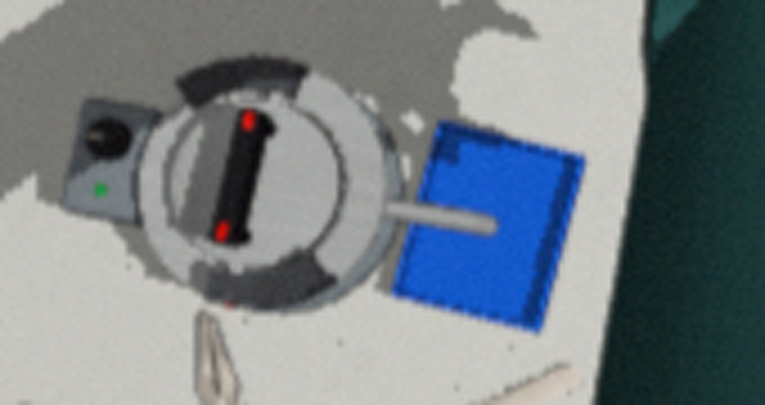

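View pics/top25.png

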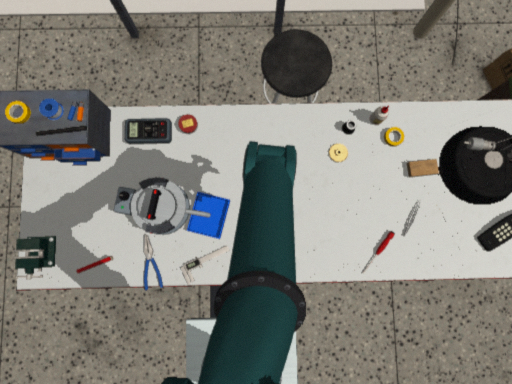

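```bash
python3 -c "
from h import *
print(order.hand_in()); print(monitor.observe()['time_s'])"
```

```text
the job is handed in; nothing more can be done
None
the job is handed in; nothing more can be done
```

The washer is ready to run, and I handed the job in after about 38 s of robot time.

- **Parts:** I put the brass gear (measured 41 mm), the worm shaft and the ball stud in the drum, and saw all three inside before closing the lid. I left the larger look-alike gear, about 55 mm, where it was. The nylon gear and the bush were not there: neither the pictures nor the depth data showed one on the bench.
- **Lid:** I set it on the ring and twisted it clockwise until the stop held, with the wrist torque rising to about 1.6 N m. The handle now lies at about -12°, against about -11° measured for the washer's own axis. The disc sits about 6 mm lower than when it first touched the ring, which matches the lid locked tight.
- **Drip pan:** I pushed it across the bench without lifting it. Its centre measures (0.449, 0.090) m from the top camera. The spout end works out at about (0.449, 0.088) m.
- **Bystanders:** I never touched the loupe or the screwdriver, and the last top picture shows both where they started.

**Checks that disagreed:** In the last check, the wrist and side views of the pan were cut off or mixed with other surfaces, so I did not use their pan readings. The final pan position rests on the top camera and on the enlarged picture.

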